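# Hang the sample bottles by the neck under the shelf riser

## Task

Put the two capped sample bottles away in the rack under the shelf, each hanging by its neck ring in the hanger plate whose slot fits its neck: in through the mouth, back along the slot, then sideways as far as it goes into the bay behind the tooth, so that it cannot slide out. Leave them hanging upright and still, and do not knock or shift the wash bottle, the media bottle or the dropper bottle standing around.

Things in the scene. Friction and masses are not known exactly. Their poses are not given: they have to be found in the camera images.
- wide_bottle: Wide-necked capped sample bottle, white, black cap, 120 mm tall, about 80 g. Origin: centre of its underside, z up its axis, round. Body 54 mm diameter up to z 62, shoulder to z 72, bare neck 33 mm diameter z 72 to 90, support ring 47 mm diameter z 90 to 93, ribbed cap 38 mm diameter z 93 to 120.
- narrow_bottle: Narrow-necked capped sample bottle, white, black cap, 120 mm tall, about 80 g. Origin: centre of its underside, z up its axis, round. Body 54 mm diameter up to z 62, shoulder to z 72, bare neck 20 mm diameter z 72 to 90, support ring 34 mm diameter z 90 to 93, ribbed cap 28 mm diameter z 93 to 120.
- wide_ring (a point): Point on the wide bottle's axis at the underside of its support ring (z 90 mm of the bottle).
- narrow_ring (a point): Point on the narrow bottle's axis at the underside of its support ring (z 90 mm of the bottle).
- rack: Fixed shelf riser, open in front, holding both hangers side by side (either may be left). Origin: on the bench, mid-width, below the bays; x to the rear, y left. Shelf board 350 mm wide, x 0 to 125 mm, underside z 252, clutter on it to z 375; its front edge is right above the bays. Drip tray x -68 to 68 mm, 15 mm high. Posts at x 98, y +-164 mm; feet 19 mm high, x -70 to 115 mm.
- wide_hanger: Wide-slotted hanger: fixed steel plate 4 mm thick, 112 mm square, on the rack's rail; a bottle hangs in its L-shaped slot by the ring. Origin: mid-width on the top face, 114 mm above the bench; x to the rear, y left, z up. Slot 37 mm wide: mouth in the front edge (x -72), lane back along x at y -21 mm to x 0, there sideways to the bay, a dead end at y +21 mm, behind a tooth.
- wide_mouth (a point): Middle of the wide slot's mouth, on the plate's top face at its front edge.
- wide_corner (a point): Corner of the wide slot's centre line where the lane turns toward the bay, on the plate's top face.
- wide_bay (a point): Centre of the wide slot's bay, on the plate's top face; axes as the hanger's. Where wide_ring belongs.
- narrow_hanger: Narrow-slotted hanger: fixed steel plate 4 mm thick, 112 mm square, on the rack's rail; a bottle hangs in its L-shaped slot by the ring. Origin: mid-width on the top face, 114 mm above the bench; x to the rear, y left, z up. Slot 24 mm wide: mouth in the front edge (x -72), lane back along x at y +18 mm to x 0, there sideways to the bay, a dead end at y -18 mm, behind a tooth.
- narrow_mouth (a point): Middle of the narrow slot's mouth, on the plate's top face at its front edge.
- narrow_corner (a point): Corner of the narrow slot's centre line where the lane turns toward the bay, on the plate's top face.
- narrow_bay (a point): Centre of the narrow slot's bay, on the plate's top face; axes as the hanger's. Where narrow_ring belongs.
- wash_bottle: Bystander: white squeeze wash bottle with red bent spout, 62 mm diameter, 198 mm tall with its spout. Origin under the spout side of its base; the body's axis stands 16 mm along its +y.
- media_bottle: Bystander: glass bottle with blue screw cap, 56 mm diameter, 111 mm tall. Origin: centre of its underside.
- dropper_bottle: Bystander: small amber dropper bottle with black bulb, 29 mm diameter, 86 mm tall. Origin: centre of its underside.
Not all that is in view belongs to the job. Leave any purple look-alike of the wide_bottle alone.

How it is judged (in metres and radians):
At the end, for the whole second after the job is handed in: Each bottle hangs in its own hanger's bay: ring point within 10 mm of the bay centre in plan and within 4 mm of the plate's top face in height, upright within 7 degrees, at rest and carried by the hanger (horizontal distance between wide_ring and wide_bay below 0.01 m and z of wide_ring in the frame of wide_bay between -0.004 and 0.004 m and angle between each of wide_bottle, narrow_bottle's own z axis and vertical below 0.12 rad and linear speed of each of wide_bottle, narrow_bottle below 0.02 m/s and contact force between wide_bottle and wide_hanger above 0.1 N and horizontal distance between narrow_ring and narrow_bay below 0.01 m and z of narrow_ring in the frame of narrow_bay between -0.004 and 0.004 m and contact force between narrow_bottle and narrow_hanger above 0.1 N); the robot touches nothing.
It fails at once if the wash bottle was shifted by more than 30 mm or tipped (distance of wash_bottle from where it was at the start of the episode above 0.03 m or angle between wash_bottle's own z axis and vertical above 0.35 rad).
It fails at once if the blue-capped media bottle was shifted by more than 30 mm or tipped (distance of media_bottle from where it was at the start of the episode above 0.03 m or angle between media_bottle's own z axis and vertical above 0.35 rad).
It fails at once if the dropper bottle was shifted by more than 30 mm or tipped (distance of dropper_bottle from where it was at the start of the episode above 0.03 m or angle between dropper_bottle's own z axis and vertical above 0.35 rad).
It also fails if it takes over 72 s, if anything falls off the work surface, if the arm or the gripper's body presses on something with over 40 N, if the wrist force passes 120 N, or if a joint passes its speed limit or range.

## Robot

A 6-joint arm with a two-finger parallel gripper is mounted at the origin on a cart in front of the work surface, level with it; the furniture and walls round the work are solid. World frame = base frame: x ahead of the robot, y to its left, z up, the work surface at z = 0. Lengths are in mm, angles in rad, forces in N, time in s.
With the tool pointing down it reaches from about 350 to 975 mm from the base axis. Payload 7.1 kg.
Tool frame: the origin (TCP) lies at the very end of the fingers, on their centre line; the grasp point (between the pads) lies 19 mm behind it (ctrl.tcp_to_grasp is the distance from the TCP to the grasp point, in mm); z points along the fingers, x is the direction in which the jaws open and shut, and the axes are right-handed (so a half turn about z gives the same grasp; the last joint's range is limited). The gripper opens to 88 mm and grips with 3 to 60 N. Pads are 20 mm wide; open, the fingers measure 115 mm over their backs; the gripper's body (75 mm by 178 mm) begins 61 mm behind the grasp point.
Start: joints at [1.22, 0.423, 1.63, -0, 1.089, -0.019], TCP at [203.559, 590.905, 222.675] pointing down, gripper open.
Joint ranges: [-3, 3], [-0.9, 2.11], [0.09, 2.58], [-1.31, 4.45], [0.11, 2.69], [-2.54, 2.54]. Speed limits (rad/s): [2.39, 2.39, 3.01, 3.14, 3.14, 3.14].

## Interface

Orientations are given as a rotation vector (axis times angle).
In Python, from workcell import get_obs, viewer, ctrl, masks_of gives the robot as it stands. The module is installed in compiled form; this text tells all that it offers.
- The arm moves only by the shell command python3 -m inch 'ROWS'. ROWS is JSON, a list of rows, each an object of numbers: "tx", "ty", "tz": the shift along the tool's x, y, z in cm; "ax", "ay", "az": the turn, a rotation vector about the tool's x, y, z in degrees; "jaw": the opening, from 0 (shut) to 1 (fully open). In form: [{"tx": .., "ty": .., "tz": .., "ax": .., "ay": .., "az": .., "jaw": ..}, ...]. A call has 1 to 12 rows; each row shifts and turns the commanded pose from where the row before left it, along the tool's axes as they then stand; what a row does not reach is not made up. A row lasts 1/8 s, in which the tool goes at most 62.5 mm and 10.7 degrees, less where a joint would pass 70% of its speed; a pose out of reach is approached as far as the arm can. A call is refused whole if a number of a shift passes 6.25 or a number of a turn 10.7, either way. A call with a gripper value outside its range is refused whole. The fingers move at their own pace and stop on an object; the grip force is fixed at half the most. Time passes only in rows, so rows that do not move let the fingers close. It gives the time, the measured TCP pose, the force and the opening at its end, in the units of the state.
- get_obs(): the state, without advancing time (a new reading comes with each control period).
- viewer.get_image(name): name is "side" or "top"; returns (picture, depth): 384x512x3 uint8, red, green, blue; 384x512 float32, mm along the optical axis (not along the pixel's ray), 0 where there is no reading.
- viewer.get_calibration(name): a dict with "fx", "fy", "cx", "cy" (pixels), "distortion" ([k1, k2, p1, p2, k3] as OpenCV has them; the pictures are not rectified), "rvec" (rotation vector, rad) and "tvec" (3), from world to camera coordinates, as OpenCV has them. Camera axes: x right, y down, z forward; pixel columns grow to the right and rows downward; lengths in mm; the calibration is good to about 2 mm. A picture is of the moment at which its call begins. get_calibration takes no time and is no camera call.
- ctrl.close_job(): hands the job in, once; it reports no verdict.
Trained networks look in the newest picture that a camera, given by its name, has taken for a name from the list of things; names that differ only in an ending like _2 or _b are one class to them, and where a whole thing is asked for, a point or a joint stands for the part that bears it (a point fixed in the world has none). Each returns a list of dicts, best first, with "score" (0 to 1); they miss things now and then, are a little off and sometimes report something else, mostly with a low value. They report only what shows in the picture. A call takes as long as a camera call. They do not tell look-alikes from the thing itself.
- masks_of(camera, thing): "pixels" (384x512 bool, what is visible of it) and "location" ([column, row] in pixels, amid what is visible of it).
The state is a dict: "t": time; "qpos": joint angles; "qvel": joint speeds; "joint_torque": joint torques, N m; "ee_pos": TCP position; "orientation": TCP orientation; "ft_force": force on the tool from outside, world axes, zero at the start; "moment": the same for the moment, N m; "width": finger opening in mm.
Only numpy, scipy, OpenCV 4.12 (cv2) and the standard library are available. Lean on these libraries where they do the work, as an engineer would, in place of code of your own. Each camera call takes 0.05 s, during which the arm holds its last target. There are 200 camera calls.

## Working session

There is one attempt and no reset: what is moved stays moved. The work goes in short steps, Python scripts to look and compute and a shell command to move; the robot and the scene stay as the last step left them, time stands still between calls to the robot, and variables do not carry over. Pictures are saved under pics/ and viewed, about 8 in all and at most 12, crops included, and the job is handed in when it is done.

```bash
mkdir -p pics
cat > h.py <<'E'
import numpy as np, cv2
from scipy.spatial.transform import Rotation as R
from workcell import get_obs, viewer, ctrl, masks_of
def cal(n):
    c=viewer.get_calibration(n);K=np.array([[c['fx'],0,c['cx']],[0,c['fy'],c['cy']],[0,0,1.]])
    return K,np.array(c['distortion'],float),np.array(c['rvec'],float),np.array(c['tvec'],float)
def cloud(n,d,m):
    K,D,r,t=cal(n);v,u=np.nonzero(m&(d>0));z=d[v,u]
    p=cv2.undistortPoints(np.c_[u,v].astype(np.float64)[:,None],K,D)[:,0]
    return (np.c_[p*z[:,None],z]-t)@cv2.Rodrigues(r)[0]
def proj(n,P):
    K,D,r,t=cal(n);return cv2.projectPoints(np.array(P,float).reshape(-1,3),r,t,K,D)[0][:,0]
def circ(p):
    A=np.c_[2*p[:,:2],np.ones(len(p))];s=np.linalg.lstsq(A,(p[:,:2]**2).sum(1),rcond=None)[0]
    return s[:2],np.sqrt(s[2]+s[:2]@s[:2])
E
python3 - <<'E'
from h import *
o=get_obs();print(o['t'],o['ee_pos'],o['orientation'],o['width'])
im={}
for n in('top','side'):
    a,d=viewer.get_image(n);im[n]=a;cv2.imwrite(f'pics/{n}0.png',a[:,:,::-1])
    np.save(f'{n}d.npy',d)
    K,D,r,t=cal(n);print(n,'cam at',-cv2.Rodrigues(r)[0].T@t,K[0,0])
    for th in('wide_bottle','narrow_bottle','wide_hanger','narrow_hanger','wash_bottle','media_bottle','dropper_bottle','rack'):
        for k,x in enumerate(masks_of(n,th)):
            if x['score']<.3: continue
            p=cloud(n,d,x['pixels']);np.save(f'{n}_{th}_{k}.npy',p)
            print(n,th,round(x['score'],2),np.round(x['location']),len(p),np.round(np.percentile(p,[2,50,98],axis=0)).tolist() if len(p) else '')
cv2.imwrite('pics/both.png',cv2.resize(np.hstack([im['top'],im['side']])[:,:,::-1],None,fx=.78,fy=.78))
E
```

```text
0.0 [203.37682133 590.39477993 221.88942368] [ 2.55706552e+00  1.82359352e+00 -1.96615082e-03] 87.7480656337556
top cam at [ 363.93944105   24.67789829 1172.18543653] 411.95535223500127
top wide_bottle 0.83 [168. 236.] 411 [[425.0, 208.0, 3.0], [448.0, 225.0, 97.0], [474.0, 253.0, 124.0]]
top wide_bottle 0.81 [156. 196.] 420 [[535.0, 232.0, 7.0], [554.0, 248.0, 93.0], [582.0, 272.0, 123.0]]
top wide_bottle 0.74 [203. 238.] 357 [[416.0, 99.0, 3.0], [437.0, 119.0, 113.0], [464.0, 143.0, 123.0]]
top narrow_bottle 0.84 [328. 252.] 399 [[392.0, -246.0, -0.0], [414.0, -205.0, 67.0], [443.0, -187.0, 122.0]]
top narrow_bottle 0.34 [281. 173.] 1187 [[564.0, -141.0, 5.0], [617.0, -72.0, 114.0], [679.0, -28.0, 118.0]]
top wide_hanger 0.63 [281. 174.] 1117 [[563.0, -141.0, 10.0], [615.0, -72.0, 114.0], [677.0, -29.0, 118.0]]
top narrow_hanger 0.81 [235. 166.] 1418 [[578.0, -2.0, 9.0], [634.0, 47.0, 114.0], [692.0, 109.0, 119.0]]
top wash_bottle 0.86 [113. 218.] 703 [[464.0, 341.0, 13.0], [490.0, 356.0, 112.0], [533.0, 387.0, 197.0]]
top media_bottle 0.76 [388. 225.] 474 [[462.0, -394.0, 12.0], [
[... 793 characters left out ...]
0, -245.0, 5.0], [402.0, -225.0, 64.0], [425.0, -197.0, 121.0]]
side wide_hanger 0.91 [286. 190.] 896 [[560.0, -148.0, 4.0], [620.0, -80.0, 112.0], [697.0, -32.0, 115.0]]
side narrow_hanger 0.6 [248. 172.] 937 [[572.0, -10.0, 101.0], [630.0, 37.0, 112.0], [705.0, 107.0, 115.0]]
side wash_bottle 0.78 [125. 170.] 930 [[458.0, 335.0, 1.0], [476.0, 350.0, 81.0], [527.0, 384.0, 189.0]]
side media_bottle 0.65 [366. 287.] 920 [[457.0, -409.0, 7.0], [472.0, -386.0, 48.0], [507.0, -360.0, 112.0]]
side dropper_bottle 0.67 [226. 239.] 220 [[438.0, -25.0, 2.0], [446.0, -16.0, 38.0], [459.0, -2.0, 81.0]]
side rack 0.57 [289. 141.] 9968 [[565.0, -205.0, -1.0], [670.0, -59.0, 154.0], [906.0, 149.0, 313.0]]
```

View pics/top0.png

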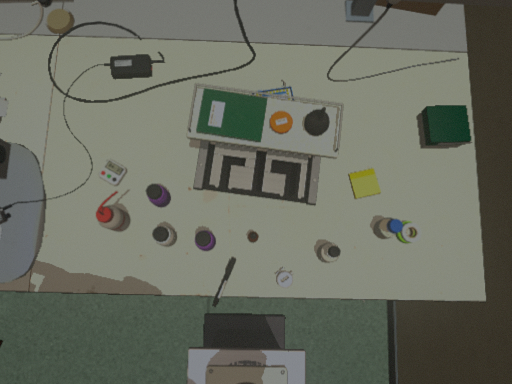

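View pics/side0.png

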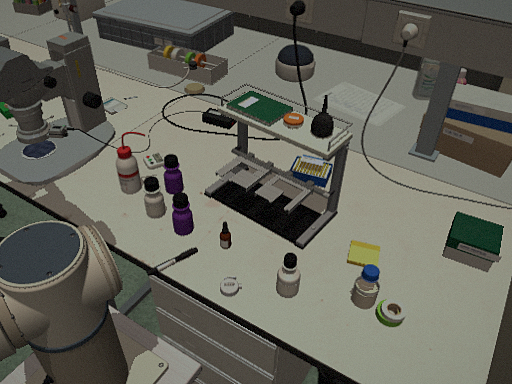

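```bash
cat > m.py <<'E'
from h import *
a={n:cv2.imread(f'pics/{n}0.png') for n in('top','side')}
# plan view of plane z=114: X 540..700, Y 130..-180 ; 2.5px/mm, u to -y, v to -x
def plan(n,z,X0,X1,Y0,Y1,s):
    xs=np.arange(X1,X0,-1/s);ys=np.arange(Y1,Y0,-1/s);Y,X=np.meshgrid(ys,xs)
    q=proj(n,np.stack([X,Y,np.full_like(X,z)],-1)).reshape(X.shape+(2,)).astype(np.float32)
    return cv2.remap(a[n],q[...,0],q[...,1],cv2.INTER_CUBIC)
if __name__=='__main__':
    P=[plan(n,114,540,690,-180,130,1.9) for n in('top','side')]
    for p in P:
        for x in range(550,690,50): cv2.putText(p,f'{x}',(0,int((690-x)*1.9)),0,.35,(0,255,255));cv2.line(p,(0,int((690-x)*1.9)),(8,int((690-x)*1.9)),(0,255,255))
        for y in range(-150,130,50): cv2.putText(p,f'{y}',(int((130-y)*1.9),280),0,.35,(0,255,255))
    w=np.vstack(P)
    c=cv2.resize(a['top'][180:260,90:230],None,fx=2,fy=3.5)[:280,:210] if 0 else cv2.resize(a['side'][140:240,110:240],(210,162))
    d=cv2.resize(a['top'][180:260,90:220],(210,130))
    e=cv2.resize(a['side'][250:310,260:330],(210,180))
    col=np.vstack([c,d,e]);col=np.vstack([col,np.zeros((len(w)-len(col),210,3),np.uint8)]) if len(w)>len(col) else col[:len(w)]
    cv2.imwrite('pics/plan.png',np.hstack([w,col]))
    # plate edges from depth
    for n in('top','side'):
        d=np.load(f'{n}d.npy');p=cloud(n,d,np.ones(d.shape,bool))
        k=(abs(p[:,2]-114)<5)&(p[:,0]>545)&(p[:,0]<720)&(p[:,1]>-200)&(p[:,1]<130)
        q=p[k];r=cv2.minAreaRect(q[:,:2].astype(np.float32));print(n,r,len(q),np.median(q[:,2]))
        s=(abs(p[:,2]-262)<14)&(p[:,0]>545)&(p[:,0]<850)&(abs(p[:,1])<260);q=p[s];print(' shelf',cv2.minAreaRect(q[:,:2].astype(np.float32)),np.median(q[:,2]))
        for th,lo,hi,rr in(('wide_bottle',116,130,0),('wide_bottle',10,60,27),('narrow_bottle',116,130,0),('narrow_bottle',10,60,27)):
            import glob
            for f in sorted(glob.glob(f'{n}_{th}_*.npy')):
                b=np.load(f);b=b[(b[:,2]>lo)&(b[:,2]<hi)]
                if len(b)>8: print(f,lo,len(b),b[:,:2].mean(0).round(1),np.round(np.r_[circ(b)[0],circ(b)[1]],1))
E
python3 m.py
```

```text
top ((625.7615356445312, -15.425552368164062), (250.4449005126953, 120.74275970458984), 83.99798583984375) 2510 114.05437270667957
 shelf ((702.8529052734375, -22.143264770507812), (350.74566650390625, 125.00479888916016), 84.01234436035156) 267.76832319295966
top_wide_bottle_0.npy 116 178 [450.7 233.9] [450.8 233.8  13.5]
top_wide_bottle_1.npy 116 156 [560.7 256.6] [560.8 256.6  13. ]
top_wide_bottle_2.npy 116 170 [441.7 124.9] [441.6 124.8  13.5]
top_wide_bottle_0.npy 10 65 [442.2 214.2] [450.7 233.5  26.1]
top_wide_bottle_1.npy 10 88 [549.1 241.7] [561.3 257.5  26.2]
top_wide_bottle_2.npy 10 41 [428.2 111.2] [442.  124.7  26.6]
top_narrow_bottle_0.npy 116 89 [ 417.2 -213.5] [ 417.2 -213.6    9.7]
top_narrow_bottle_1.npy 116 200 [623.9 -80.7] [622.6 -86.   50.1]
top_narrow_bottle_0.npy 10 79 [ 414.7 -195.3] [ 417.2 -213.5   26.4]
side ((642.1502685546875, -42.85752868652344), (297.4011535644531, 166.51397705078125), 84.08313751220703) 1737 112.20327611817197
 shelf ((699.2037353515625, -25.981781005859375), (356.1482238769531, 129.25392150878906), 84.6148681640625) 266.36025515874786
side_wide_bottle_0.npy 116 74 [554.8 250. ] [554.8 250.3  12.9]
side_wide_bottle_1.npy 116 105 [437.  119.1] [436.8 118.6  13.4]
side_wide_bottle_2.npy 116 93 [445.8 227.4] [446.3 228.   13.8]
side_wide_bottle_0.npy 10 243 [542.9 238.6] [556.4 251.8  25.1]
side_wide_bottle_1.npy 10 276 [423.3 105.4] [437.1 119.   25.5]
side_wide_bottle_2.npy 10 256 [433.4 213. ] [445.7 227.4  24.7]
side_narrow_bottle_0.npy 116 86 [ 412.1 -219.7] [ 412.7 -219.5    9.3]
side_narrow_bottle_0.npy 10 309 [ 395.9 -227.3] [ 414.5 -218.8   26. ]
```

View pics/plan.png

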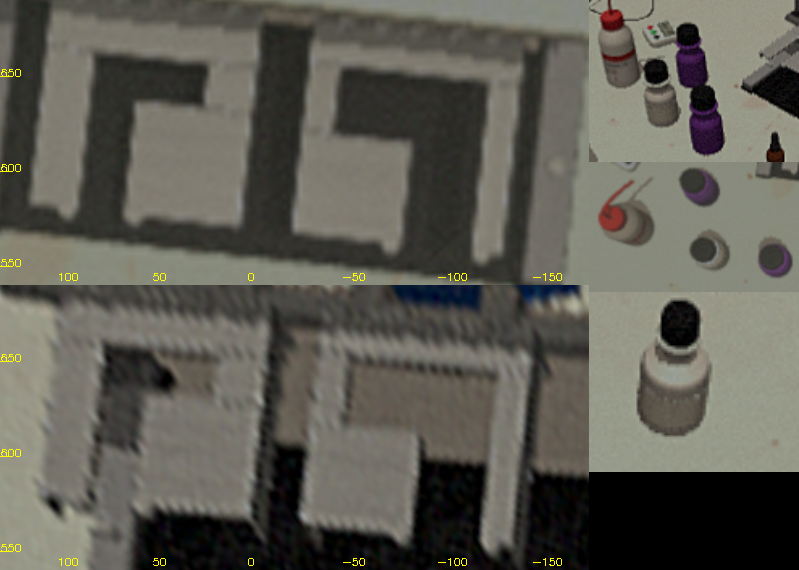

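```bash
cat >> h.py <<'E'
RX=np.array([np.cos(np.radians(-6)),np.sin(np.radians(-6)),0]);RY=np.array([-RX[1],RX[0],0]);O=np.array([640.7,-15.6,0])
def goalR(th,sx=1):
    th=np.radians(th);z=np.cos(th)*RX-np.sin(th)*np.array([0,0,1]);x=sx*RY;return R.from_matrix(np.c_[x,np.cross(z,x),z])
def tool(v,Rm=None):  # world shift mm -> tool cm
    Rm=Rm or R.from_rotvec(get_obs()['orientation']);return (Rm.inv().apply(v)/10).round(3)
def st():
    o=get_obs();Rm=R.from_rotvec(o['orientation']);print(round(o['t'],2),o['ee_pos'].round(1),'rack',np.round([(o['ee_pos']-O)@RX,(o['ee_pos']-O)@RY],1),'F',np.round(o['ft_force'],1),'w',round(o['width'],1),'q',np.round(o['qpos'],2));return o,Rm
E
python3 - <<'E'
from h import *
o,Rm=st();print(Rm.as_matrix().round(2))
for sx in(1,-1):
    for th in (45,60): 
        v=(Rm.inv()*goalR(th,sx)).as_rotvec(degrees=True);print(sx,th,v.round(1),np.linalg.norm(v).round(1))
print(tool(np.array([380,231,280])-o['ee_pos'],Rm))
E
```

```text
0.9 [203.6 590.9 222.7] rack [-498.1  557.5] F [-0.4  0.9  0. ] w 87.8 q [ 1.22  0.42  1.63 -0.    1.09 -0.02]
[[ 0.33  0.95  0.  ]
 [ 0.95 -0.33 -0.  ]
 [ 0.    0.   -1.  ]]
1 45 [-44.8   5.1 -12.3] 46.7
1 60 [-29.9   3.4 -12.7] 32.6
-1 45 [  7.3  64.2 155.1] 168.0
-1 60 [  4.9  43.3 161.7] 167.4
[-28.28   28.404  -5.73 ]
```

```bash
python3 -m inch '[{"tz":-3.5},{"tz":-2.2},{"tx":-2.83,"ty":2.84},{"tx":-2.83,"ty":2.84},{"tx":-2.83,"ty":2.84},{"tx":-2.83,"ty":2.84},{"tx":-2.83,"ty":2.84},{"tx":-2.83,"ty":2.84},{"tx":-2.83,"ty":2.84},{"tx":-2.83,"ty":2.84},{"tx":-2.83,"ty":2.84},{"tx":-2.83,"ty":2.84}]'
python3 -m inch '[{"ax":-9,"ay":1.02,"az":-2.46},{"ax":-9,"ay":1.02,"az":-2.46},{"ax":-9,"ay":1.02,"az":-2.46},{"ax":-9,"ay":1.02,"az":-2.46},{"ax":-8.8,"ay":1.02,"az":-2.46},{}]'
python3 - <<'E'
from h import *
o,Rm=st();print((Rm.inv()*goalR(45)).as_rotvec(degrees=True).round(1))
T=np.array([448.5,230.7,108])-O*0
print('to pregrasp',tool(T+12*Rm.as_matrix()[:,2]-70*Rm.as_matrix()[:,2]-o['ee_pos']))
E
```

```text
0.9 [203.6 590.9 222.7] rack [-498.1  557.5] F [-0.4  0.9  0. ] w 87.8 q [ 1.22  0.42  1.63 -0.    1.09 -0.02]
[-44.8   5.1 -12.3]
to pregrasp [-26.077  34.89    5.67 ]$[0]: bad value
$[0]: bad value
```

```bash
python3 -m inch '[{"tx":0,"ty":0,"tz":-3.5,"ax":0,"ay":0,"az":0,"jaw":1},{"tx":0,"ty":0,"tz":-2.2,"ax":0,"ay":0,"az":0,"jaw":1},{"tx":-2.83,"ty":2.84,"tz":0,"ax":0,"ay":0,"az":0,"jaw":1},{"tx":-2.83,"ty":2.84,"tz":0,"ax":0,"ay":0,"az":0,"jaw":1},{"tx":-2.83,"ty":2.84,"tz":0,"ax":0,"ay":0,"az":0,"jaw":1},{"tx":-2.83,"ty":2.84,"tz":0,"ax":0,"ay":0,"az":0,"jaw":1},{"tx":-2.83,"ty":2.84,"tz":0,"ax":0,"ay":0,"az":0,"jaw":1},{"tx":-2.83,"ty":2.84,"tz":0,"ax":0,"ay":0,"az":0,"jaw":1},{"tx":-2.83,"ty":2.84,"tz":0,"ax":0,"ay":0,"az":0,"jaw":1},{"tx":-2.83,"ty":2.84,"tz":0,"ax":0,"ay":0,"az":0,"jaw":1},{"tx":-2.83,"ty":2.84,"tz":0,"ax":0,"ay":0,"az":0,"jaw":1},{"tx":-2.83,"ty":2.84,"tz":0,"ax":0,"ay":0,"az":0,"jaw":1}]'
python3 -m inch '[{"tx":0,"ty":0,"tz":0,"ax":-9,"ay":1.02,"az":-2.46,"jaw":1},{"tx":0,"ty":0,"tz":0,"ax":-9,"ay":1.02,"az":-2.46,"jaw":1},{"tx":0,"ty":0,"tz":0,"ax":-9,"ay":1.02,"az":-2.46,"jaw":1},{"tx":0,"ty":0,"tz":0,"ax":-9,"ay":1.02,"az":-2.46,"jaw":1},{"tx":0,"ty":0,"tz":0,"ax":-8.8,"ay":1.02,"az":-2.46,"jaw":1},{"tx":0,"ty":0,"tz":0,"ax":0,"ay":0,"az":0,"jaw":1}]'
cat > w.py <<'E'
from h import *
o,Rm=st();print((Rm.inv()*goalR(45)).as_rotvec(degrees=True).round(1))
T=np.array([448.5,230.7,108]);z=Rm.as_matrix()[:,2]
print('to pregrasp',tool(T+12*z-70*z-o['ee_pos'],Rm))
E
python3 w.py
```

```text
t: 2.4
ee_pos: [380.4, 229.7, 279.9]
orientation: [2.558, 1.824, 0.001]
ft_force: [0.2, 0.2, 0.6]
width: 87.9
t: 3.15
ee_pos: [378.2, 229.8, 278.0]
orientation: [1.845, 1.661, 0.67]
ft_force: [0.3, -0.5, 0.4]
width: 88.0
3.15 [378.2 229.8 278. ] rack [-286.7  216.7] F [ 0.3 -0.5  0.4] w 88.0 q [ 0.96 -0.03  2.31 -1.08  0.76  0.28]
[-0.8  0.3  0.1]
to pregrasp [ 0.91  -6.853 11.248]
```

```bash
python3 -m inch '[{"tx":0.23,"ty":-1.71,"tz":2.81,"ax":0,"ay":0,"az":0,"jaw":1},{"tx":0.23,"ty":-1.71,"tz":2.81,"ax":0,"ay":0,"az":0,"jaw":1},{"tx":0.23,"ty":-1.71,"tz":2.81,"ax":0,"ay":0,"az":0,"jaw":1},{"tx":0.23,"ty":-1.71,"tz":2.81,"ax":-0.8,"ay":0.3,"az":0,"jaw":1},{"tx":0,"ty":0,"tz":0,"ax":0,"ay":0,"az":0,"jaw":1}]'
python3 w.py
python3 - <<'E'
from h import *
n='side';a,d=viewer.get_image(n);o=get_obs()
b=a[:,:,::-1].copy()
q=proj(n,o['ee_pos'])[0];cv2.circle(b,tuple(q.astype(int)),2,(0,255,0),1);print(q)
cv2.imwrite('pics/s1.png',cv2.resize(b[90:290,40:300],None,fx=3,fy=3))
E
```

```text
t: 3.78
ee_pos: [400.5, 252.2, 186.4]
orientation: [1.875, 1.656, 0.616]
ft_force: [-0.6, 0.1, 0.4]
width: 87.9
3.77 [400.5 252.2 186.4] rack [-266.8  241.2] F [-0.6  0.1  0.4] w 87.9 q [ 0.94  0.24  2.3  -1.3   0.67  0.59]
[-2.7  2.1 -0.2]
to pregrasp [-1.315 -1.576  3.41 ]
[127.69838755 166.01977241]
```

View pics/s1.png

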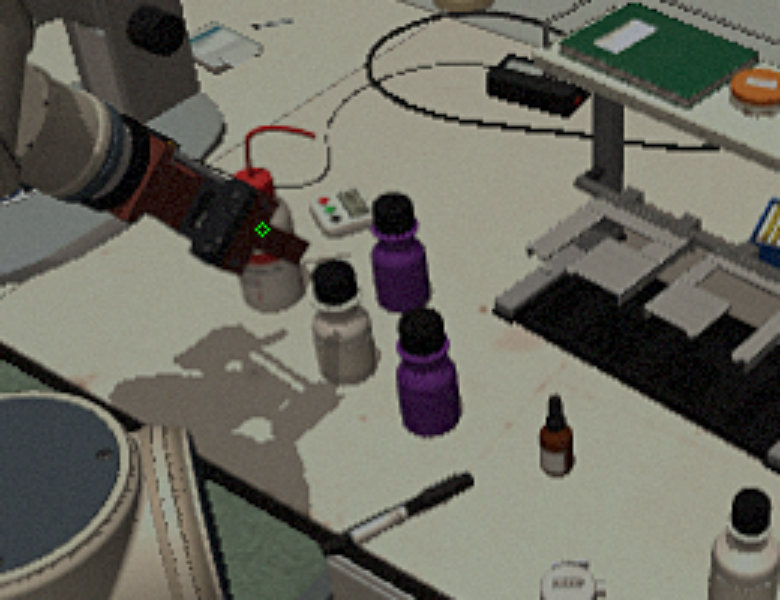

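```bash
cat >> h.py <<'E'
def GR(th,yaw):
    th,yw=np.radians([th,yaw]);r=np.array([np.cos(yw),np.sin(yw),0]);z=np.cos(th)*r-np.sin(th)*np.array([0,0,1]);x=np.array([-r[1],r[0],0]);return R.from_matrix(np.c_[x,np.cross(z,x),z])
def plan(T,th,yaw):   # rotation first (tool rotvec deg), then shift in the new tool axes (cm)
    o,Rm=st();g=GR(th,yaw);v=(Rm.inv()*g).as_rotvec(degrees=True)
    s=g.inv().apply(np.array(T)-o['ee_pos'])/10;print('rot',v.round(2),np.linalg.norm(v).round(1),'shift',s.round(2),np.linalg.norm(s).round(2));return g
E
python3 - <<'E'
from h import *
for th,yaw in((60,27),(55,20)):
    z=GR(th,yaw).as_matrix()[:,2];plan(np.array([448.5,230.7,108])-58*z,th,yaw)
E
```

```text
3.83 [400.3 251.8 186.8] rack [-267.1  240.8] F [-0.2 -0.3 -0.1] w 87.8 q [ 0.94  0.24  2.3  -1.31  0.67  0.59]
rot [ 11.61  21.48 -27.21] 36.6 shift [-4.07 -1.05  2.69] 4.99
3.83 [400.3 251.8 186.8] rack [-267.1  240.8] F [-0.2 -0.3 -0.1] w 87.8 q [ 0.94  0.24  2.3  -1.31  0.67  0.59]
rot [  6.93  18.25 -20.74] 28.5 shift [-3.63 -1.4   2.84] 4.82
```

```bash
python3 -m inch '[{"tx":0,"ty":0,"tz":0,"ax":2.9,"ay":5.37,"az":-6.8,"jaw":1},{"tx":0,"ty":0,"tz":0,"ax":2.9,"ay":5.37,"az":-6.8,"jaw":1},{"tx":0,"ty":0,"tz":0,"ax":2.9,"ay":5.37,"az":-6.8,"jaw":1},{"tx":0,"ty":0,"tz":0,"ax":2.9,"ay":5.37,"az":-6.8,"jaw":1},{"tx":0,"ty":0,"tz":0,"ax":0,"ay":0,"az":0,"jaw":1},{"tx":-1,"ty":-0.26,"tz":0.67,"ax":0,"ay":0,"az":0,"jaw":1},{"tx":-1,"ty":-0.26,"tz":0.67,"ax":0,"ay":0,"az":0,"jaw":1},{"tx":-1,"ty":-0.26,"tz":0.67,"ax":0,"ay":0,"az":0,"jaw":1},{"tx":-1,"ty":-0.26,"tz":0.67,"ax":0,"ay":0,"az":0,"jaw":1},{"tx":0,"ty":0,"tz":0,"ax":0,"ay":0,"az":0,"jaw":1}]'
cat > w.py <<'E'
from h import *
z=GR(60,27).as_matrix()[:,2];plan(np.array([448.5,230.7,108])-58*z,60,27)
E
python3 w.py
```

```text
t: 5.08
ee_pos: [411.4, 211.0, 155.7]
orientation: [1.605, 2.216, 0.598]
ft_force: [0.4, -0.2, -0.1]
width: 87.8
5.08 [411.4 211.  155.7] rack [-251.7  201.4] F [ 0.4 -0.2 -0.1] w 87.8 q [ 0.54  0.18  2.37 -1.19  0.16 -0.2 ]
rot [ 1.22  6.04 -7.21] 9.5 shift [0.07 1.25 0.43] 1.33
```

```bash
sed -i 's/60,27/67,27/g' w.py; python3 w.py
```

```text
5.08 [411.4 211.  155.7] rack [-251.7  201.4] F [ 0.4 -0.2 -0.1] w 87.8 q [ 0.54  0.18  2.37 -1.19  0.16 -0.2 ]
rot [ 8.2   5.6  -7.57] 12.5 shift [0.07 2.   0.23] 2.02
```

```bash
python3 -m inch '[{"tx":0,"ty":0,"tz":0,"ax":4.1,"ay":2.8,"az":-3.8,"jaw":1},{"tx":0,"ty":0,"tz":0,"ax":4.1,"ay":2.8,"az":-3.8,"jaw":1},{"tx":0.07,"ty":2,"tz":0.23,"ax":0,"ay":0,"az":0,"jaw":1},{"tx":0,"ty":0,"tz":1.5,"ax":0,"ay":0,"az":0,"jaw":1},{"tx":0,"ty":0,"tz":1.5,"ax":0,"ay":0,"az":0,"jaw":1},{"tx":0,"ty":0,"tz":1,"ax":0,"ay":0,"az":0,"jaw":1},{"tx":0,"ty":0,"tz":0,"ax":0,"ay":0,"az":0,"jaw":1}]'
sed -i 's/-58\*z/+12*z/' w.py;python3 w.py
```

```text
t: 5.95
ee_pos: [448.0, 216.8, 126.5]
orientation: [1.579, 2.281, 0.537]
ft_force: [0.6, -0.1, 0.4]
width: 87.6
5.95 [448.  216.8 126.5] rack [-215.9  211. ] F [ 0.6 -0.1  0.4] w 87.6 q [ 0.49  0.29  2.29 -0.97  0.13 -0.5 ]
rot [ 5.09  5.27 -5.26] 9.0 shift [ 1.21 -0.1   3.16] 3.39
```

```bash
sed -i 's/67,27/76,27/g' w.py; python3 w.py
```

```text
5.95 [448.  216.8 126.5] rack [-215.9  211. ] F [ 0.6 -0.1  0.4] w 87.6 q [ 0.49  0.29  2.29 -0.97  0.13 -0.5 ]
rot [14.08  4.85 -5.67] 15.9 shift [1.21 0.21 3.15] 3.39
```

```bash
python3 -m inch '[{"tx":0,"ty":0,"tz":0,"ax":7,"ay":2.4,"az":-2.8,"jaw":1},{"tx":0,"ty":0,"tz":0,"ax":7,"ay":2.4,"az":-2.8,"jaw":1},{"tx":0.6,"ty":0.1,"tz":0,"ax":0,"ay":0,"az":0,"jaw":1},{"tx":0.6,"ty":0.1,"tz":0,"ax":0,"ay":0,"az":0,"jaw":1},{"tx":0,"ty":0,"tz":1.4,"ax":0,"ay":0,"az":0,"jaw":1},{"tx":0,"ty":0,"tz":1.4,"ax":0,"ay":0,"az":0,"jaw":1},{"tx":0,"ty":0,"tz":0,"ax":0,"ay":0,"az":0,"jaw":1}]'
python3 w.py
```

```text
t: 6.82
ee_pos: [463.2, 217.4, 100.0]
orientation: [1.576, 2.338, 0.418]
ft_force: [0.4, -0.2, 0.2]
width: 87.8
6.83 [463.2 217.4 100. ] rack [-200.9  213.2] F [ 0.4 -0.2  0.2] w 87.8 q [ 0.49  0.37  2.22 -0.65  0.19 -0.85]
rot [ 9.03  6.04 -4.17] 11.6 shift [ 1.85 -0.49  0.25] 1.93
```

```bash
python3 -m inch '[{"tx":0.6,"ty":-0.1,"tz":0,"ax":0,"ay":0,"az":0,"jaw":1},{"tx":0.6,"ty":-0.1,"tz":0,"ax":0,"ay":0,"az":0,"jaw":1},{"tx":0.6,"ty":0,"tz":0,"ax":0,"ay":0,"az":0,"jaw":1},{"tx":0,"ty":0,"tz":0,"ax":2.3,"ay":1.5,"az":-1,"jaw":1},{"tx":0,"ty":0,"tz":0,"ax":2.3,"ay":1.5,"az":-1,"jaw":1},{"tx":0,"ty":0,"tz":0,"ax":2.3,"ay":1.5,"az":-1,"jaw":1},{"tx":0,"ty":0,"tz":0,"ax":2.3,"ay":1.5,"az":-1,"jaw":1},{"tx":0,"ty":0,"tz":0,"ax":0,"ay":0,"az":0,"jaw":1}]'
python3 w.py
```

```text
t: 7.82
ee_pos: [456.8, 232.9, 99.1]
orientation: [1.573, 2.542, 0.316]
ft_force: [-0.0, -0.5, -0.4]
width: 88.2
7.83 [456.8 232.9  99.1] rack [-208.9  227.9] F [-0.  -0.5 -0.4] w 88.2 q [ 0.45  0.38  2.12 -0.    0.39 -1.58]
rot [ 0.36  0.41 -0.46] 0.7 shift [ 0.18 -0.6   0.13] 0.64
```

```bash
python3 -m inch '[{"tx":0.15,"ty":-0.5,"tz":0,"ax":0,"ay":0,"az":0,"jaw":1},{"tx":0,"ty":0,"tz":0,"ax":0,"ay":0,"az":0,"jaw":0},{"tx":0,"ty":0,"tz":0,"ax":0,"ay":0,"az":0,"jaw":0},{"tx":0,"ty":0,"tz":0,"ax":0,"ay":0,"az":0,"jaw":0},{"tx":0,"ty":0,"tz":0,"ax":0,"ay":0,"az":0,"jaw":0},{"tx":0,"ty":0,"tz":0,"ax":0,"ay":0,"az":0,"jaw":0},{"tx":0,"ty":0,"tz":0,"ax":0,"ay":0,"az":0,"jaw":0}]'
python3 w.py
```

```text
t: 8.7
ee_pos: [451.0, 231.8, 97.2]
orientation: [1.572, 2.544, 0.314]
ft_force: [0.1, 0.1, -0.1]
width: 37.3
8.7 [451.  231.8  97.2] rack [-214.5  226.2] F [ 0.1  0.1 -0.1] w 37.3 q [ 0.45  0.38  2.13 -0.01  0.38 -1.58]
rot [ 0.27  0.39 -0.39] 0.6 shift [ 0.02 -0.01  0.09] 0.09
```

```bash
python3 -m inch '[{"tx":0,"ty":0.36,"tz":-1.46,"ax":0,"ay":0,"az":0,"jaw":0},{"tx":0,"ty":0.85,"tz":-3.4,"ax":0,"ay":0,"az":0,"jaw":0},{"tx":0,"ty":1.21,"tz":-4.85,"ax":0,"ay":0,"az":0,"jaw":0},{"tx":0,"ty":0.97,"tz":-3.88,"ax":0,"ay":0,"az":0,"jaw":0},{"tx":0,"ty":0.24,"tz":-0.97,"ax":0,"ay":0,"az":0,"jaw":0}]'
python3 -m inch '[{"tx":-2.48,"ty":0.17,"tz":0.04,"ax":0,"ay":-0.65,"az":2.6,"jaw":0},{"tx":-4.95,"ty":0.34,"tz":0.085,"ax":0,"ay":-1.3,"az":5.2,"jaw":0},{"tx":-4.95,"ty":0.34,"tz":0.085,"ax":0,"ay":-1.3,"az":5.2,"jaw":0},{"tx":-4.95,"ty":0.34,"tz":0.085,"ax":0,"ay":-1.3,"az":5.2,"jaw":0},{"tx":-4.95,"ty":0.34,"tz":0.085,"ax":0,"ay":-1.3,"az":5.2,"jaw":0},{"tx":-4.95,"ty":0.34,"tz":0.085,"ax":0,"ay":-1.3,"az":5.2,"jaw":0},{"tx":-4.95,"ty":0.34,"tz":0.085,"ax":0,"ay":-1.3,"az":5.2,"jaw":0},{"tx":-4.95,"ty":0.34,"tz":0.085,"ax":0,"ay":-1.3,"az":5.2,"jaw":0},{"tx":-4.95,"ty":0.34,"tz":0.085,"ax":0,"ay":-1.3,"az":5.2,"jaw":0},{"tx":-4.95,"ty":0.34,"tz":0.085,"ax":0,"ay":-1.3,"az":5.2,"jaw":0},{"tx":-2.48,"ty":0.17,"tz":0.04,"ax":0,"ay":-0.65,"az":2.6,"jaw":0},{"tx":0,"ty":0,"tz":0,"ax":0,"ay":0,"az":0,"jaw":0}]'
cat > w.py <<'E'
from h import *
plan([507,-254,98],76,-26.6)
E
python3 w.py
```

```text
t: 9.32
ee_pos: [451.2, 232.7, 250.0]
orientation: [1.57, 2.541, 0.32]
ft_force: [0.4, 0.5, -0.4]
width: 37.5
t: 10.82
ee_pos: [501.5, -244.4, 247.2]
orientation: [2.496, 1.523, 0.191]
ft_force: [-0.2, -0.2, -1.0]
width: 37.3
10.82 [ 501.5 -244.4  247.2] rack [-114.5 -242.1] F [-0.2 -0.2 -1. ] w 37.3 q [-0.48  0.19  1.92  0.    0.78 -1.57]
rot [ 0.25  0.13 -0.6 ] 0.7 shift [-0.61 -2.72 14.7 ] 14.96
```

```bash
python3 -m inch '[{"tx":-0.1,"ty":-0.6,"tz":3.2,"ax":0,"ay":0,"az":0,"jaw":0},{"tx":-0.2,"ty":-0.85,"tz":4.6,"ax":0,"ay":0,"az":0,"jaw":0},{"tx":-0.2,"ty":-0.75,"tz":4,"ax":0,"ay":0,"az":0,"jaw":0},{"tx":-0.1,"ty":-0.35,"tz":2,"ax":0,"ay":0,"az":0,"jaw":0},{"tx":0,"ty":-0.17,"tz":0.85,"ax":0,"ay":0,"az":0,"jaw":0},{"tx":0,"ty":0,"tz":0,"ax":0,"ay":0,"az":0,"jaw":0},{"tx":0,"ty":0,"tz":0,"ax":0,"ay":0,"az":0,"jaw":0.7},{"tx":0,"ty":0,"tz":0,"ax":0,"ay":0,"az":0,"jaw":0.7},{"tx":0,"ty":0,"tz":0,"ax":0,"ay":0,"az":0,"jaw":0.7}]'
python3 w.py
python3 - <<'E'
from h import *
a,d=viewer.get_image('side');b=a[:,:,::-1]
c=cv2.resize(b[150:350,200:420],None,fx=3,fy=3);cv2.imwrite('pics/s2.png',c)
for x in masks_of('side','wide_bottle'):
    p=cloud('side',d,x['pixels']);p=p[(p[:,2]>10)&(p[:,2]<60)]
    if x['score']>.3 and len(p)>8: print(x['score'],x['location'],circ(p))
plan(get_obs()['ee_pos'],64,-26.6)
E
```

```text
t: 11.95
ee_pos: [509.5, -253.6, 101.0]
orientation: [2.491, 1.524, 0.194]
ft_force: [-1.0, 0.0, -0.5]
width: 61.0
11.95 [ 509.5 -253.6  101. ] rack [-105.6 -250.4] F [-1.   0.  -0.5] w 61.0 q [-0.48  0.44  2.    0.01  0.45 -1.59]
rot [ 0.49  0.09 -0.46] 0.7 shift [-0.15 -0.27  0.24] 0.4
0.84 [319.0, 259.4] (array([ 508.45618381, -253.33233612]), np.float64(26.308931435637938))
0.78 [181.3, 218.9] (array([437.40629092, 119.012871  ]), np.float64(25.66421993040706))
0.69 [172.7, 174.8] (array([595.52528591, 293.24127809]), np.float64(78.0083325222665))
12.05 [ 509.3 -253.5  100.7] rack [-105.8 -250.3] F [-0.1  0.5 -0.1] w 61.4 q [-0.48  0.44  2.    0.01  0.45 -1.59]
rot [-11.54   0.14  -0.46] 11.6 shift [0. 0. 0.] 0.0
```

View pics/s2.png

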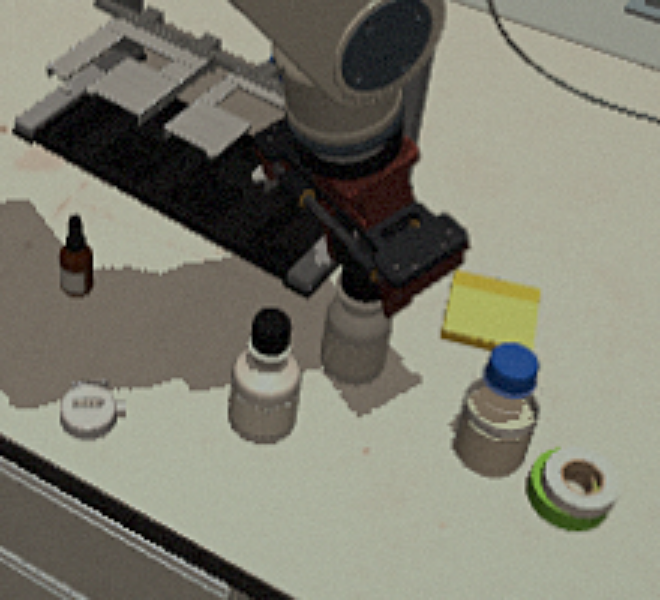

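```bash
python3 -m inch '[{"tx":0,"ty":0,"tz":0,"ax":-5.8,"ay":0,"az":-0.2,"jaw":0.7},{"tx":0,"ty":0,"tz":0,"ax":-5.8,"ay":0,"az":-0.2,"jaw":0.7},{"tx":0,"ty":0,"tz":0,"ax":0,"ay":0,"az":0,"jaw":0.7}]'
cat > w.py <<'E'
from h import *
z=GR(64,-26.6).as_matrix()[:,2];plan(np.array([508.5,-253.4,110])+8*z,64,-26.6)
E
python3 w.py
```

```text
t: 12.42
ee_pos: [507.2, -252.4, 99.3]
orientation: [2.331, 1.437, 0.327]
ft_force: [0.4, 0.2, -1.1]
width: 61.9
12.43 [ 507.2 -252.4   99.3] rack [-108.  -249.4] F [ 0.4  0.2 -1.1] w 61.9 q [-0.49  0.42  2.14  0.06  0.13 -1.65]
rot [-0.2   0.14 -0.05] 0.3 shift [-0.03  0.62 -0.09] 0.62
```

```bash
python3 -m inch '[{"tx":0,"ty":0.6,"tz":-0.1,"ax":0,"ay":0,"az":0,"jaw":0.7},{"tx":0,"ty":0,"tz":0,"ax":0,"ay":0,"az":0,"jaw":0},{"tx":0,"ty":0,"tz":0,"ax":0,"ay":0,"az":0,"jaw":0},{"tx":0,"ty":0,"tz":0,"ax":0,"ay":0,"az":0,"jaw":0},{"tx":0,"ty":0,"tz":0,"ax":0,"ay":0,"az":0,"jaw":0},{"tx":0,"ty":0,"tz":0,"ax":0,"ay":0,"az":0,"jaw":0},{"tx":0,"ty":0.43,"tz":-0.87,"ax":0,"ay":0,"az":0,"jaw":0},{"tx":0,"ty":0.84,"tz":-1.74,"ax":0,"ay":0,"az":0,"jaw":0},{"tx":0,"ty":0,"tz":0,"ax":0,"ay":0,"az":0,"jaw":0}]'
cat > w.py <<'E'
from h import *
T=O+RX*(-96.5-6)+RY*-90+np.array([0,0,133]);plan(T,64,-6)
E
python3 w.py
```

```text
t: 13.55
ee_pos: [514.3, -255.9, 134.4]
orientation: [2.326, 1.435, 0.331]
ft_force: [0.3, -0.1, -0.5]
width: 37.3
13.55 [ 514.3 -255.9  134.4] rack [-100.6 -252.2] F [ 0.3 -0.1 -0.5] w 37.3 q [-0.49  0.36  2.11  0.03  0.22 -1.62]
rot [  0.15   9.2  -18.54] 20.7 shift [16.22 -0.24  0.04] 16.23
```

```bash
python3 -m inch '[{"tx":0,"ty":0,"tz":0,"ax":0,"ay":3.07,"az":-6.18,"jaw":0},{"tx":0,"ty":0,"tz":0,"ax":0,"ay":3.07,"az":-6.18,"jaw":0},{"tx":0,"ty":0,"tz":0,"ax":0,"ay":3.07,"az":-6.18,"jaw":0},{"tx":2.2,"ty":-0.1,"tz":0,"ax":0,"ay":0,"az":0,"jaw":0},{"tx":4,"ty":-0.1,"tz":0,"ax":0,"ay":0,"az":0,"jaw":0},{"tx":4,"ty":0,"tz":0,"ax":0,"ay":0,"az":0,"jaw":0},{"tx":4,"ty":0,"tz":0,"ax":0,"ay":0,"az":0,"jaw":0},{"tx":2,"ty":0,"tz":0,"ax":0,"ay":0,"az":0,"jaw":0},{"tx":0,"ty":0,"tz":0,"ax":0,"ay":0,"az":0,"jaw":0}]'
python3 w.py
python3 - <<'E'
from h import *
im=[]
for n in('side','top'):
    a,d=viewer.get_image(n);cv2.imwrite(f'pics/{n}3.png',a[:,:,::-1]);np.save(f'{n}3.npy',d)
    for x in masks_of(n,'wide_bottle'):
        p=cloud(n,d,x['pixels']);q=p[(p[:,2]>35)&(p[:,2]<85)];r=p[(p[:,2]>115)]
        if x['score']>.3 and len(q)>8:
            c,rad=circ(q);print(n,round(x['score'],2),x['location'],len(q),c.round(1),round(rad,1),'rack',np.round([(c-O[:2])@RX[:2],(c-O[:2])@RY[:2]],1),'z',np.percentile(p[:,2],[1,5,95]).round(1))
    r=(slice(150,290),slice(210,370)) if n=='side' else (slice(120,240),slice(200,340))
    im.append(cv2.resize(a[r][:,:,::-1],(560,480) if n=='top' else (549,480)))
s=cv2.imread('pics/side3.png')[140:270,210,]
cv2.imwrite('pics/both3.png',cv2.resize(np.hstack(im),(800,346)))
E
```

```text
t: 14.68
ee_pos: [541.6, -94.8, 130.4]
orientation: [2.139, 1.761, 0.398]
ft_force: [0.2, -0.5, -1.0]
width: 37.5
14.68 [541.6 -94.8 130.4] rack [-90.3 -89.2] F [ 0.2 -0.5 -1. ] w 37.5 q [-0.2   0.34  2.16  0.    0.2  -1.58]
rot [-0.53  2.21 -4.57] 5.1 shift [-0.08 -0.98 -0.77] 1.25
side 0.9 [173.1, 176.1] 261 [553.1 248.8] 19.5 rack [-114.7  253.8] z [  3.6  10.1 118.2]
side 0.86 [268.7, 223.7] 287 [532.1 -95.5] 25.8 rack [-99.7 -90.8] z [  3.   31.5 134.7]
side 0.67 [180.6, 217.2] 310 [434.9 116.7] 20.8 rack [-218.5  110.1] z [ -3.1   1.9 118.8]
top 0.82 [159.0, 197.4] 137 [560.9 257. ] 23.7 rack [-107.9  262.8] z [-2.500e+00 -1.000e-01  1.225e+02]
top 0.77 [203.6, 238.2] 77 [442.  125.1] 25.1 rack [-212.4  119.2] z [ -2.5   0.5 122.2]
```

View pics/both3.png

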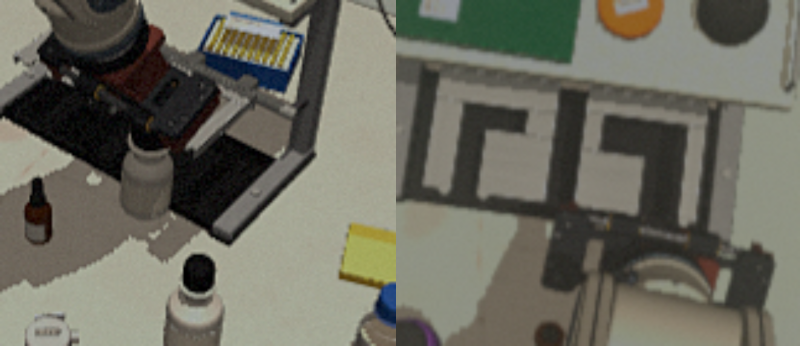

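```bash
cat > lane.py <<'E'
from h import *
for n in('top','side'):
    a=cv2.imread(f'pics/{n}0.png').astype(np.float32).mean(2)
    def prof(xs,ys,axis):
        X,Y=np.meshgrid(xs,ys,indexing='ij')
        P=O+X[...,None]*RX+Y[...,None]*RY;P[...,2]=114
        q=proj(n,P).reshape(X.shape+(2,)).astype(np.float32)
        return cv2.remap(a,q[...,0],q[...,1],cv2.INTER_LINEAR).mean(axis)
    def edges(p,s,k=7):
        g=np.gradient(cv2.GaussianBlur(p.reshape(1,-1).astype(np.float32),(0,0),6).ravel())
        return [(round(float(s[i]),1),round(float(g[i]*10),1)) for i in range(1,len(g)-1) if abs(g[i])>=abs(g[i-1]) and abs(g[i])>abs(g[i+1]) and abs(g[i])>.35]
    ys=np.arange(-150,150,.25)
    for lo,hi in((-60,-40),(-40,-25)): print(n,'x',lo,hi,'y-edges',edges(prof(np.arange(lo,hi,1.),ys,0),ys))
    xs=np.arange(-95,50,.25)
    for lo,hi in((-85,-65),(-40,-30),(-65,-30),(60,75),(40,70)): print(n,'y',lo,hi,'x-edges',edges(prof(xs,np.arange(lo,hi,1.),1),xs))
E
python3 lane.py
```

```text
top x -60 -40 y-edges [(-138.8, -27.8), (-127.0, 34.6), (-110.5, -37.2), (-73.2, 33.8), (-15.0, -39.2), (11.8, 36.0), (73.8, -37.5), (97.8, 34.6), (123.8, -36.5), (141.5, 27.1)]
top x -40 -25 y-edges [(-138.8, -27.8), (-126.5, 34.7), (-110.2, -36.1), (-73.0, 33.3), (-15.0, -36.6), (11.8, 35.4), (73.8, -37.7), (97.8, 35.9), (123.8, -36.4), (141.5, 25.8)]
top y -85 -65 x-edges [(-86.8, -33.7), (-76.5, 10.4), (-17.2, -12.5), (17.8, 30.7), (30.2, -15.1), (47.2, 21.9)]
top y -40 -30 x-edges [(-86.5, -37.3), (-72.2, 31.7), (-18.0, -25.6), (18.0, 28.5), (30.2, -16.5), (47.2, 20.3)]
top y -65 -30 x-edges [(-86.8, -35.0), (-72.2, 29.1), (-17.8, -29.1), (18.0, 30.9), (30.0, -15.7), (47.0, 21.3)]
top y 60 75 x-edges [(-86.5, -35.3), (-74.0, 21.0), (-11.0, -30.8), (11.8, 34.3), (30.2, -15.6), (47.2, 19.7)]
top y 40 70 x-edges [(-86.8, -35.9), (-72.0, 25.9), (-10.8, -31.5), (12.0, 33.5), (30.5, -15.4), (47.2, 20.2)]
side x -60 -40 y-edges [(-138.8, 18.7), (-131.5, 43.7), (-114.8, -53.3), (-93.0, 3.9), (-86.5, -3.5), (-79.2, 50.7), (-26.2, 3.7), (-19.2, -52.4), (-3.2, 19.4), (6.5, 39.6), (12.8, -4.5), (68.2, -11.6), (87.8, -13.5), (93.0, 23.5), (118.0, 13.2)]
side x -40 -25 y-edges [(-142.0, -4.8), (-131.5, 34.8), (-115.2, -36.5), (-83.2, -6.0), (-78.2, 43.5), (-72.5, -3.9), (-19.5, -30.5), (6.2, 40.3), (13.0, -5.1), (68.5, -23.9), (92.5, 26.0), (119.5, 10.8)]
side y -85 -65 x-edges [(-77.2, 22.6), (-33.5, 8.2), (-19.8, -4.9), (10.8, -12.4), (17.0, 22.4), (27.8, -18.4), (46.8, -16.6)]
side y -40 -30 x-edges [(-88.5, 4.5), (-75.0, 43.6), (-18.8, -7.3), (19.0, 14.4), (28.2, -21.2)]
side y -65 -30 x-edges [(-75.0, 44.4), (-67.2, -4.0), (-20.0, -9.1), (11.0, -6.7), (17.5, 16.9), (27.8, -19.9), (46.8, -4.0)]
side y 60 75 x-edges [(-77.5, 16.8), (-47.2, -7.4), (-13.0, -18.9), (9.2, 23.3), (28.2, -18.1), (47.2, 6.2)]
side y 40 70 x-edges [(-75.5, 31.3), (-13.2, -18.4), (-1.2, 7.9), (10.0, 18.4), (28.2, -18.3), (47.2, 6.5)]
```

```bash
python3 -m inch '[{"tx":0,"ty":0.22,"tz":-0.45,"ax":-0.3,"ay":1.1,"az":-2.3,"jaw":0},{"tx":-0.53,"ty":0,"tz":0,"ax":-0.2,"ay":1.1,"az":-2.3,"jaw":0},{"tx":0,"ty":0,"tz":0,"ax":0,"ay":0,"az":0,"jaw":0},{"tx":0,"ty":0,"tz":0,"ax":0,"ay":0,"az":0,"jaw":0}]'
cat > w.py <<'E'
from h import *
import sys
x,y,z=map(float,sys.argv[1:4]);plan(O+RX*x+RY*y+np.array([0,0,z]),64,-6)
E
python3 w.py -91 -95.3 135
python3 - <<'E'
from h import *
n='side'
a,d=viewer.get_image(n)
for x in masks_of(n,'wide_bottle'):
    p=cloud(n,d,x['pixels']);q=p[(p[:,2]>35)&(p[:,2]<82)]
    if abs(x['location'][0]-268)<20:
        c,rad=circ(q);print(len(q),c.round(1),round(rad,1),'rack',np.round([(c-O[:2])@RX[:2],(c-O[:2])@RY[:2]],1),x['location'])
        # silhouette at body: compare mask columns with projected cylinder of candidate offset
        m=x['pixels'];K,D,r,t=cal(n)
        best=[]
        for dx in np.arange(-112,-84,1.):
            for dy in np.arange(-104,-84,1.):
              for b in (24,27,30,33):
                w=np.linspace(0,2*np.pi,40);P=np.array([O+RX*(dx+27*np.cos(u))+RY*(dy+27*np.sin(u))+[0,0,b+h] for h in(0,62) for u in w])
                hull=cv2.convexHull(proj(n,P).astype(np.float32));c2=np.zeros(m.shape,np.uint8);cv2.fillPoly(c2,[np.round(hull*16).astype(int)],1,shift=4)
                top=proj(n,O+RX*dx+RY*dy+[0,0,b+45])[0,1];mm=m.copy();mm[:int(top)]=0;c2[:int(top)]=0
                best.append(((mm&(c2>0)).sum()/(mm|(c2>0)).sum(),dx,dy,b))
        best.sort();B=np.array(best[-25:]);print(np.average(B,axis=0).round(2),best[-1])
        zt=p[:,2];print('cap top z',np.percentile(zt,99).round(1),'low',np.percentile(zt,[1,3,5]).round(1))
E
```

```text
t: 15.38
ee_pos: [540.8, -102.1, 135.7]
orientation: [2.065, 1.85, 0.427]
ft_force: [0.6, 0.4, -0.8]
width: 37.6
15.38 [ 540.8 -102.1  135.7] rack [-90.4 -96.4] F [ 0.6  0.4 -0.8] w 37.6 q [-0.24  0.33  2.16  0.27  0.21 -1.96]
rot [-0.    0.13 -0.25] 0.3 shift [ 0.11 -0.09  0.04] 0.15
256 [ 532. -103.] 26.1 rack [-98.9 -98.2] [274.5, 219.1]Traceback (most recent call last):
  File "<stdin>", line 16, in <module>
  File "h.py", line 12, in proj
    K,D,r,t=cal(n);return cv2.projectPoints(np.array(P,float).reshape(-1,3),r,t,K,D)[0][:,0]
            ~~~^^^
  File "h.py", line 5, in cal
    c=viewer.get_calibration(n);K=np.array([[c['fx'],0,c['cx']],[0,c['fy'],c['cy']],[0,0,1.]])
ValueError: time passes only in moves, steps and waits
```

```bash
python3 -m inch '[{"tx":0.1,"ty":0,"tz":0,"ax":0,"ay":0,"az":0,"jaw":0},{"tx":0,"ty":0.6,"tz":0.29,"ax":0,"ay":0,"az":0,"jaw":0},{"tx":0,"ty":0.6,"tz":0.29,"ax":0,"ay":0,"az":0,"jaw":0},{"tx":0,"ty":0.6,"tz":0.29,"ax":0,"ay":0,"az":0,"jaw":0},{"tx":0,"ty":0.6,"tz":0.29,"ax":0,"ay":0,"az":0,"jaw":0},{"tx":0,"ty":0,"tz":0,"ax":0,"ay":0,"az":0,"jaw":0}]'
python3 w.py 5.6 -95.3 135
```

```text
t: 16.23
ee_pos: [568.2, -103.4, 136.0]
orientation: [2.062, 1.852, 0.428]
ft_force: [-1.4, 0.6, -0.0]
width: 37.2
16.23 [ 568.2 -103.4  136. ] rack [-62.9 -94.9] F [-1.4  0.6 -0. ] w 37.2 q [-0.23  0.36  2.1   0.23  0.23 -1.9 ]
rot [ 0.04  0.08 -0.12] 0.1 shift [-0.04  6.11  3.09] 6.85
```

```bash
python3 -m inch '[{"tx":0,"ty":0.9,"tz":0.45,"ax":0,"ay":0,"az":0,"jaw":0},{"tx":0,"ty":0.9,"tz":0.45,"ax":0,"ay":0,"az":0,"jaw":0},{"tx":0,"ty":0.9,"tz":0.45,"ax":0,"ay":0,"az":0,"jaw":0},{"tx":0,"ty":0.9,"tz":0.45,"ax":0,"ay":0,"az":0,"jaw":0},{"tx":0,"ty":0,"tz":0,"ax":0,"ay":0,"az":0,"jaw":0}]'
python3 w.py 5.6 -95.3 135
```

```text
t: 16.85
ee_pos: [608.5, -107.7, 135.6]
orientation: [2.062, 1.852, 0.428]
ft_force: [-0.1, 0.9, -1.6]
width: 37.8
16.85 [ 608.5 -107.7  135.6] rack [-22.4 -95. ] F [-0.1  0.9 -1.6] w 37.8 q [-0.22  0.4   2.02  0.18  0.27 -1.85]
rot [ 0.05  0.08 -0.11] 0.1 shift [-0.03  2.49  1.28] 2.8
```

```bash
python3 -m inch '[{"tx":0,"ty":0.9,"tz":0.45,"ax":0,"ay":0,"az":0,"jaw":0},{"tx":0,"ty":0.9,"tz":0.45,"ax":0,"ay":0,"az":0,"jaw":0},{"tx":0,"ty":0.45,"tz":0.22,"ax":0,"ay":0,"az":0,"jaw":0},{"tx":0,"ty":0,"tz":0,"ax":0,"ay":0,"az":0,"jaw":0}]'
python3 w.py 5.6 -95.3 135
python3 -m inch '[{"tx":0,"ty":0.18,"tz":0.09,"ax":0,"ay":0,"az":0,"jaw":0},{"tx":0,"ty":0,"tz":0,"ax":0,"ay":0,"az":0,"jaw":0}]'
python3 -m inch '[{"tx":0,"ty":0.18,"tz":0.09,"ax":0,"ay":0,"az":0,"jaw":0},{"tx":0,"ty":0,"tz":0,"ax":0,"ay":0,"az":0,"jaw":0}]'
python3 w.py 5.6 -95.3 135
```

```text
t: 17.35
ee_pos: [633.0, -110.3, 135.3]
orientation: [2.062, 1.852, 0.428]
ft_force: [0.5, 0.3, -1.2]
width: 37.8
17.35 [ 633.  -110.3  135.3] rack [  2.2 -95. ] F [ 0.5  0.3 -1.2] w 37.8 q [-0.21  0.43  1.97  0.16  0.29 -1.82]
rot [ 0.03  0.08 -0.12] 0.1 shift [-0.03  0.29  0.18] 0.34
t: 17.6
ee_pos: [634.5, -110.5, 135.3]
orientation: [2.062, 1.852, 0.428]
ft_force: [-0.6, -0.2, -0.7]
width: 37.2
t: 17.85
ee_pos: [636.7, -110.8, 135.4]
orientation: [2.062, 1.852, 0.428]
ft_force: [0.3, 0.7, -1.4]
width: 37.3
17.85 [ 636.7 -110.8  135.4] rack [  6.  -95.1] F [ 0.3  0.7 -1.4] w 37.3 q [-0.21  0.44  1.96  0.16  0.3  -1.82]
rot [ 0.03  0.08 -0.12] 0.2 shift [-0.02 -0.05  0.02] 0.06
```

```bash
for i in 1 2 3; do :; done; python3 -m inch '[{"tx":0,"ty":0.13,"tz":0.065,"ax":0,"ay":0,"az":0,"jaw":0},{"tx":0,"ty":0,"tz":0,"ax":0,"ay":0,"az":0,"jaw":0}]' | sed -n '2p;4p'
python3 -m inch '[{"tx":0,"ty":0.13,"tz":0.065,"ax":0,"ay":0,"az":0,"jaw":0},{"tx":0,"ty":0,"tz":0,"ax":0,"ay":0,"az":0,"jaw":0}]'| sed -n '2p;4p'
python3 -m inch '[{"tx":0,"ty":0.13,"tz":0.065,"ax":0,"ay":0,"az":0,"jaw":0},{"tx":0,"ty":0,"tz":0,"ax":0,"ay":0,"az":0,"jaw":0}]'| sed -n '2p;4p'
```

```text
ee_pos: [638.1, -110.9, 135.4]
ft_force: [-0.1, -0.9, -0.9]
ee_pos: [639.2, -111.0, 135.1]
ft_force: [-1.0, -0.1, -0.4]
ee_pos: [639.7, -111.0, 134.7]
ft_force: [-5.6, 0.6, 2.3]
```

```bash
python3 -m inch '[{"tx":0,"ty":-0.3,"tz":-0.15,"ax":0,"ay":0,"az":0,"jaw":0},{"tx":0,"ty":0,"tz":0,"ax":0,"ay":0,"az":0,"jaw":0},{"tx":0.5,"ty":0,"tz":0,"ax":0,"ay":0,"az":0,"jaw":0},{"tx":0.5,"ty":0,"tz":0,"ax":0,"ay":0,"az":0,"jaw":0},{"tx":0,"ty":0,"tz":0,"ax":0,"ay":0,"az":0,"jaw":0}]'| sed -n '2p;4p'
python3 -m inch '[{"tx":0.8,"ty":0,"tz":0,"ax":0,"ay":0,"az":0,"jaw":0},{"tx":0.8,"ty":0,"tz":0,"ax":0,"ay":0,"az":0,"jaw":0},{"tx":0,"ty":0,"tz":0,"ax":0,"ay":0,"az":0,"jaw":0}]'| sed -n '2p;4p'
python3 w.py 7 -53 135
```

```text
ee_pos: [638.8, -100.3, 135.3]
ft_force: [0.6, 0.2, -0.8]
ee_pos: [640.4, -84.2, 135.3]
ft_force: [0.7, 0.8, -1.4]
19.6 [640.4 -84.2 135.3] rack [  6.9 -68.2] F [ 0.7  0.8 -1.4] w 37.5 q [-0.16  0.44  1.96  0.08  0.29 -1.7 ]
rot [ 0.01  0.06 -0.07] 0.1 shift [ 1.52 -0.    0.03] 1.52
```

```bash
python3 -m inch '[{"tx":0.6,"ty":0,"tz":0,"ax":0,"ay":0,"az":0,"jaw":0},{"tx":0.6,"ty":0,"tz":0,"ax":0,"ay":0,"az":0,"jaw":0},{"tx":0,"ty":0,"tz":0,"ax":0,"ay":0,"az":0,"jaw":0}]'| sed -n '2p;4p'
python3 -m inch '[{"tx":0.3,"ty":0,"tz":0,"ax":0,"ay":0,"az":0,"jaw":0},{"tx":0,"ty":0,"tz":0,"ax":0,"ay":0,"az":0,"jaw":0}]'| sed -n '2p;4p'
python3 -m inch '[{"tx":0.15,"ty":0,"tz":0,"ax":0,"ay":0,"az":0,"jaw":0},{"tx":0,"ty":0,"tz":0,"ax":0,"ay":0,"az":0,"jaw":0}]'| sed -n '2p;4p'
python3 -m inch '[{"tx":0.15,"ty":0,"tz":0,"ax":0,"ay":0,"az":0,"jaw":0},{"tx":0,"ty":0,"tz":0,"ax":0,"ay":0,"az":0,"jaw":0}]'| sed -n '2p;4p'
python3 w.py 7 -53 135
```

```text
ee_pos: [641.7, -72.6, 135.3]
ft_force: [-0.1, -0.3, 0.2]
ee_pos: [642.0, -70.0, 135.3]
ft_force: [-0.4, -0.5, -1.1]
ee_pos: [642.1, -68.6, 135.3]
ft_force: [0.4, -0.7, -1.7]
ee_pos: [642.3, -67.0, 135.3]
ft_force: [-0.7, 0.1, -1.0]
20.73 [642.3 -67.  135.3] rack [  7. -51.] F [-0.7  0.1 -1. ] w 37.5 q [-0.13  0.44  1.96  0.03  0.29 -1.62]
rot [ 0.02  0.08 -0.12] 0.1 shift [-0.2  -0.01  0.03] 0.2
```

```bash
python3 -m inch '[{"tx":0.15,"ty":0,"tz":0,"ax":0,"ay":0,"az":0,"jaw":0},{"tx":0,"ty":0,"tz":0,"ax":0,"ay":0,"az":0,"jaw":0}]'| sed -n '2p;4p'
python3 -m inch '[{"tx":0.15,"ty":0,"tz":0,"ax":0,"ay":0,"az":0,"jaw":0},{"tx":0,"ty":0,"tz":0,"ax":0,"ay":0,"az":0,"jaw":0}]'| sed -n '2p;4p'
```

```text
ee_pos: [642.4, -66.2, 135.3]
ft_force: [0.3, -4.7, -0.3]
ee_pos: [642.6, -65.7, 135.5]
ft_force: [-1.5, -11.9, -0.1]
```

```bash
python3 -m inch '[{"tx":-0.35,"ty":0,"tz":0,"ax":0,"ay":0,"az":0,"jaw":0},{"tx":0,"ty":-0.09,"tz":0.18,"ax":0,"ay":0,"az":0,"jaw":0},{"tx":0,"ty":-0.09,"tz":0.18,"ax":0,"ay":0,"az":0,"jaw":0},{"tx":0,"ty":0,"tz":0,"ax":0,"ay":0,"az":0,"jaw":0}]'| sed -n '2p;4p'
python3 -m inch '[{"tx":0,"ty":-0.044,"tz":0.09,"ax":0,"ay":0,"az":0,"jaw":0},{"tx":0,"ty":0,"tz":0,"ax":0,"ay":0,"az":0,"jaw":0}]'| sed -n '2p;4p'
python3 -m inch '[{"tx":0,"ty":-0.044,"tz":0.09,"ax":0,"ay":0,"az":0,"jaw":0},{"tx":0,"ty":0,"tz":0,"ax":0,"ay":0,"az":0,"jaw":0}]'| sed -n '2p;4p'
python3 -m inch '[{"tx":0,"ty":-0.044,"tz":0.09,"ax":0,"ay":0,"az":0,"jaw":0},{"tx":0,"ty":0,"tz":0,"ax":0,"ay":0,"az":0,"jaw":0}]'| sed -n '2p;4p'
```

```text
ee_pos: [642.0, -67.3, 130.9]
ft_force: [0.3, -0.0, -1.0]
ee_pos: [642.2, -67.5, 130.2]
ft_force: [-0.1, 0.3, -1.1]
ee_pos: [642.2, -67.6, 129.2]
ft_force: [-0.2, -0.2, -0.6]
ee_pos: [642.2, -67.6, 128.2]
ft_force: [0.1, -0.3, -0.1]
```

```bash
python3 -m inch '[{"tx":0,"ty":-0.044,"tz":0.09,"ax":0,"ay":0,"az":0,"jaw":0},{"tx":0,"ty":0,"tz":0,"ax":0,"ay":0,"az":0,"jaw":0}]'| sed -n '2p;4p'
python3 -m inch '[{"tx":0,"ty":-0.044,"tz":0.09,"ax":0,"ay":0,"az":0,"jaw":0},{"tx":0,"ty":0,"tz":0,"ax":0,"ay":0,"az":0,"jaw":0}]'| sed -n '2p;4p'
```

```text
ee_pos: [642.3, -67.6, 127.6]
ft_force: [-1.9, 1.1, 2.2]
ee_pos: [642.4, -67.6, 127.5]
ft_force: [-7.7, 1.2, 12.4]
```

```bash
python3 -m inch '[{"tx":0,"ty":0.04,"tz":-0.08,"ax":0,"ay":0,"az":0,"jaw":0},{"tx":0,"ty":0,"tz":0,"ax":0,"ay":0,"az":0,"jaw":0.75},{"tx":0,"ty":0,"tz":0,"ax":0,"ay":0,"az":0,"jaw":0.75},{"tx":0,"ty":0,"tz":0,"ax":0,"ay":0,"az":0,"jaw":0.75},{"tx":0,"ty":0,"tz":0,"ax":0,"ay":0,"az":0,"jaw":0.75},{"tx":0,"ty":0,"tz":-1.5,"ax":0,"ay":0,"az":0,"jaw":0.75},{"tx":0,"ty":0,"tz":-2.5,"ax":0,"ay":0,"az":0,"jaw":0.75},{"tx":0,"ty":0,"tz":-4,"ax":0,"ay":0,"az":0,"jaw":1},{"tx":0,"ty":-1,"tz":-5,"ax":0,"ay":0,"az":0,"jaw":1},{"tx":0,"ty":-2,"tz":-4,"ax":0,"ay":0,"az":0,"jaw":1},{"tx":0,"ty":0,"tz":0,"ax":0,"ay":0,"az":0,"jaw":1}]'
python3 - <<'E'
from h import *
for n in ('side','top'):
    a,d=viewer.get_image(n);cv2.imwrite(f'pics/{n}4.png',a[:,:,::-1])
    for th in('wide_bottle','narrow_bottle'):
      for x in masks_of(n,th):
        p=cloud(n,d,x['pixels']);q=p[p[:,2]>60]
        if x['score']>.3 and len(q)>8:
            print(n,th,round(x['score'],2),np.round(x['location']),'top z',np.percentile(p[:,2],98).round(1),'cap mean',p[p[:,2]>np.percentile(p[:,2],98)-5].mean(0).round(1))
    if n=='side':cv2.imwrite('pics/s4.png',cv2.resize(a[120:300,180:380][:,:,::-1],None,fx=3.3,fy=3.3))
z=GR(76,-27.3).as_matrix()[:,2];plan(np.array([415,-216.5,108])+10*z+[0,0,50],76,-27.3)
E
```

```text
t: 24.35
ee_pos: [540.2, -56.6, 269.8]
orientation: [2.059, 1.85, 0.431]
ft_force: [0.5, -0.4, -0.1]
width: 87.9
side wide_bottle 0.96 [283. 192.] top z 144.0 cap mean [632.1 -70.4 142.4]
side wide_bottle 0.9 [182. 215.] top z 119.6 cap mean [436.3 118.5 118. ]
side wide_bottle 0.61 [173. 174.] top z 119.6 cap mean [555.  249.7 118. ]
side narrow_bottle 0.67 [294. 186.] top z 115.4 cap mean [613.4 -94.4 112.6]
side narrow_bottle 0.57 [291. 278.] top z 121.2 cap mean [ 413.5 -219.   119.8]
side narrow_bottle 0.43 [249. 172.] top z 115.2 cap mean [635.1  42.2 112.5]
top wide_bottle 0.85 [205. 238.] top z 123.4 cap mean [441.7 124.6 120.7]
top wide_bottle 0.75 [281. 166.] top z 146.9 cap mean [636.5 -64.7 144.5]
top wide_bottle 0.57 [158. 195.] top z 123.4 cap mean [561.2 258.  121.1]
top narrow_bottle 0.44 [331. 255.] top z 605.9 cap mean [387.2 -97.3 605.6]
24.65 [541.5 -56.7 265.9] rack [-94.4 -51.2] F [-0.7  0.3 -1.5] w 87.6 q [-0.13  0.08  2.07  0.02  0.54 -1.61]
rot [11.8  -7.22 19.92] 24.3 shift [-20.    -6.4   10.52] 23.49
```

View pics/s4.png

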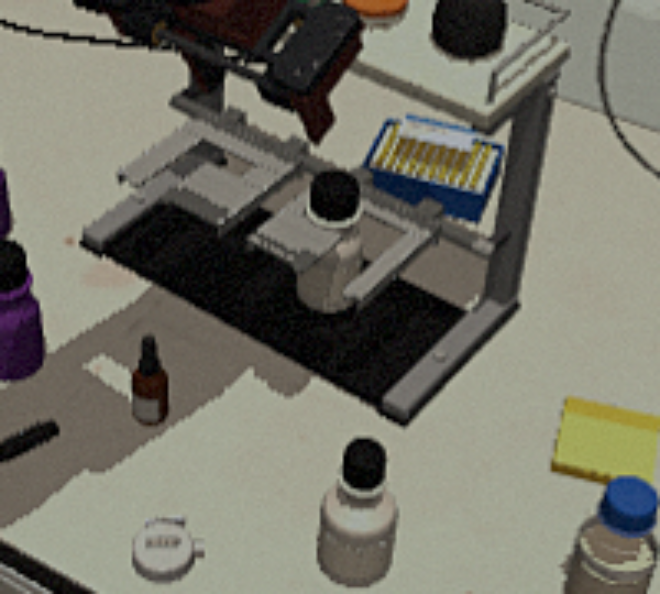

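```bash
python3 -m inch '[{"tx":0,"ty":0,"tz":0,"ax":3.93,"ay":-2.4,"az":6.64,"jaw":1},{"tx":0,"ty":0,"tz":0,"ax":3.93,"ay":-2.4,"az":6.64,"jaw":1},{"tx":0,"ty":0,"tz":0,"ax":3.93,"ay":-2.4,"az":6.64,"jaw":1},{"tx":-4,"ty":-1.28,"tz":2.1,"ax":0,"ay":0,"az":0,"jaw":1},{"tx":-4,"ty":-1.28,"tz":2.1,"ax":0,"ay":0,"az":0,"jaw":1},{"tx":-4,"ty":-1.28,"tz":2.1,"ax":0,"ay":0,"az":0,"jaw":1},{"tx":-4,"ty":-1.28,"tz":2.1,"ax":0,"ay":0,"az":0,"jaw":1},{"tx":-4,"ty":-1.28,"tz":2.1,"ax":0,"ay":0,"az":0,"jaw":1},{"tx":0,"ty":0,"tz":0,"ax":0,"ay":0,"az":0,"jaw":1}]'
cat > w2.py <<'E'
from h import *
import sys
th=float(sys.argv[1]);z=GR(th,-27.6).as_matrix()[:,2];plan(np.array([415,-217,108])+10*z,th,-27.6)
E
python3 w2.py 76;python3 w2.py 80
```

```text
t: 25.78
ee_pos: [414.7, -218.5, 146.6]
orientation: [2.506, 1.52, 0.185]
ft_force: [0.4, -0.3, 0.3]
width: 88.0
25.77 [ 414.7 -218.5  146.6] rack [-203.6 -225.4] F [ 0.4 -0.3  0.3] w 88.0 q [-0.52  0.23  2.18  0.02  0.49 -1.62]
rot [-0.23 -0.08  0.07] 0.3 shift [ 0.14 -0.97  4.74] 4.84
25.77 [ 414.7 -218.5  146.6] rack [-203.6 -225.4] F [ 0.4 -0.3  0.3] w 88.0 q [-0.52  0.23  2.18  0.02  0.49 -1.62]
rot [ 3.77 -0.07  0.07] 3.8 shift [ 0.14 -0.71  4.8 ] 4.85
```

```bash
python3 -m inch '[{"tx":0,"ty":-0.4,"tz":2,"ax":0,"ay":0,"az":0,"jaw":1},{"tx":0,"ty":-0.3,"tz":1.4,"ax":0,"ay":0,"az":0,"jaw":1},{"tx":0,"ty":0,"tz":0,"ax":-4.6,"ay":0,"az":0,"jaw":1},{"tx":0,"ty":0,"tz":0,"ax":-4.6,"ay":0,"az":0,"jaw":1},{"tx":0,"ty":0,"tz":0,"ax":0,"ay":0,"az":0,"jaw":1},{"tx":0,"ty":0,"tz":0,"ax":0,"ay":0,"az":0,"jaw":1}]'
sed -i 's/108\])+10/110])+8/' w2.py; python3 w2.py 67
```

```text
t: 26.52
ee_pos: [419.7, -218.3, 114.8]
orientation: [2.374, 1.447, 0.299]
ft_force: [0.7, -0.5, -0.8]
width: 87.5
26.52 [ 419.7 -218.3  114.8] rack [-198.6 -224.7] F [ 0.7 -0.5 -0.8] w 87.5 q [-0.52  0.29  2.3   0.11  0.15 -1.72]
rot [ 0.28 -0.19  0.3 ] 0.5 shift [-0.1  -0.63  1.06] 1.24
```

```bash
python3 -m inch '[{"tx":-0.1,"ty":-0.4,"tz":0.5,"ax":0.5,"ay":0,"az":0,"jaw":1},{"tx":0,"ty":-0.1,"tz":0.5,"ax":0,"ay":0,"az":0,"jaw":1},{"tx":0,"ty":0,"tz":0,"ax":0,"ay":0,"az":0,"jaw":1},{"tx":0,"ty":0,"tz":0,"ax":0,"ay":0,"az":0,"jaw":1}]'
python3 w2.py 67
```

```text
t: 27.02
ee_pos: [417.4, -218.9, 103.2]
orientation: [2.381, 1.45, 0.293]
ft_force: [0.9, 0.4, 0.2]
width: 87.8
27.02 [ 417.4 -218.9  103.2] rack [-200.8 -225.5] F [0.9 0.4 0.2] w 87.8 q [-0.52  0.32  2.3   0.14  0.13 -1.75]
rot [-0.23 -0.16  0.26] 0.4 shift [ 0.05 -0.01  0.06] 0.08
```

```bash
python3 -m inch '[{"tx":0,"ty":0,"tz":0,"ax":0,"ay":0,"az":0,"jaw":0},{"tx":0,"ty":0,"tz":0,"ax":0,"ay":0,"az":0,"jaw":0},{"tx":0,"ty":0,"tz":0,"ax":0,"ay":0,"az":0,"jaw":0},{"tx":0,"ty":0,"tz":0,"ax":0,"ay":0,"az":0,"jaw":0},{"tx":0,"ty":0,"tz":0,"ax":0,"ay":0,"az":0,"jaw":0},{"tx":0,"ty":0,"tz":0,"ax":0,"ay":0,"az":0,"jaw":0},{"tx":0,"ty":0.4,"tz":-0.92,"ax":0,"ay":0,"az":0,"jaw":0},{"tx":0,"ty":0.8,"tz":-1.85,"ax":0,"ay":0,"az":0,"jaw":0},{"tx":0,"ty":0,"tz":0,"ax":0,"ay":0,"az":0,"jaw":0}]'
python3 - <<'E'
from h import *
plan(O+RX*-115+RY*-185+np.array([0,0,135]),66,-20)
E
```

```text
t: 28.15
ee_pos: [418.6, -219.5, 135.1]
orientation: [2.378, 1.449, 0.295]
ft_force: [0.6, 0.8, -1.0]
width: 27.4
28.15 [ 418.6 -219.5  135.1] rack [-199.6 -226. ] F [ 0.6  0.8 -1. ] w 27.4 q [-0.52  0.24  2.28  0.08  0.22 -1.69]
rot [-1.02  2.87 -6.69] 7.4 shift [6.03 6.58 2.95] 9.4
```

```bash
python3 -m inch '[{"tx":0,"ty":0,"tz":0,"ax":-0.5,"ay":1.4,"az":-3.3,"jaw":0},{"tx":0,"ty":0,"tz":0,"ax":-0.5,"ay":1.4,"az":-3.3,"jaw":0},{"tx":1.5,"ty":1.65,"tz":0.74,"ax":0,"ay":0,"az":0,"jaw":0},{"tx":1.5,"ty":1.65,"tz":0.74,"ax":0,"ay":0,"az":0,"jaw":0},{"tx":1.5,"ty":1.65,"tz":0.74,"ax":0,"ay":0,"az":0,"jaw":0},{"tx":1.5,"ty":1.65,"tz":0.74,"ax":0,"ay":0,"az":0,"jaw":0},{"tx":0,"ty":0,"tz":0,"ax":0,"ay":0,"az":0,"jaw":0}]'
python3 - <<'E'
from h import *
plan(O+RX*-110+RY*83+np.array([0,0,136]),66,-6)
E
```

```text
t: 29.02
ee_pos: [507.2, -187.1, 132.8]
orientation: [2.279, 1.595, 0.336]
ft_force: [0.6, 0.0, -1.7]
width: 27.1
29.02 [ 507.2 -187.1  132.8] rack [-114.8 -184.5] F [ 0.6  0.  -1.7] w 27.1 q [-0.38  0.32  2.16  0.06  0.25 -1.66]
rot [ -0.19   5.68 -12.81] 14.0 shift [26.75  0.57 -0.1 ] 26.75
```

```bash
python3 -m inch '[{"tx":0,"ty":0.1,"tz":-0.2,"ax":0,"ay":1.9,"az":-4.3,"jaw":0},{"tx":0,"ty":0,"tz":0,"ax":0,"ay":1.9,"az":-4.3,"jaw":0},{"tx":0,"ty":0,"tz":0,"ax":0,"ay":1.9,"az":-4.3,"jaw":0},{"tx":2,"ty":0.1,"tz":0,"ax":0,"ay":0,"az":0,"jaw":0},{"tx":4,"ty":0.1,"tz":0,"ax":0,"ay":0,"az":0,"jaw":0},{"tx":4.5,"ty":0.1,"tz":0,"ax":0,"ay":0,"az":0,"jaw":0},{"tx":4.5,"ty":0.1,"tz":0,"ax":0,"ay":0,"az":0,"jaw":0},{"tx":4.5,"ty":0.1,"tz":0,"ax":0,"ay":0,"az":0,"jaw":0},{"tx":4.5,"ty":0,"tz":0,"ax":0,"ay":0,"az":0,"jaw":0},{"tx":2.5,"ty":0,"tz":0,"ax":0,"ay":0,"az":0,"jaw":0},{"tx":0,"ty":0,"tz":0,"ax":0,"ay":0,"az":0,"jaw":0},{"tx":0,"ty":0,"tz":0,"ax":0,"ay":0,"az":0,"jaw":0}]'
cat > w3.py <<'E'
from h import *
plan(O+RX*-100+RY*83+np.array([0,0,136]),66,-6)
n='side';a,d=viewer.get_image(n)
for x in masks_of(n,'narrow_bottle'):
    p=cloud(n,d,x['pixels']);q=p[(p[:,2]>35)&(p[:,2]<82)]
    if x['score']>.25 and len(q)>30:
        c,rad=circ(q);print(round(x['score'],2),np.round(x['location']),len(q),c.round(1),round(rad,1),'rack',np.round([(c-O[:2])@RX[:2],(c-O[:2])@RY[:2]],1),'z',np.percentile(p[:,2],[2,98]).round(1))
cv2.imwrite('pics/s5.png',cv2.resize(a[110:290,130:350][:,:,::-1],None,fx=3,fy=3))
E
python3 w3.py
```

```text
t: 30.52
ee_pos: [537.6, 73.7, 136.9]
orientation: [2.087, 1.878, 0.394]
ft_force: [0.1, 0.2, -1.2]
width: 27.4
30.52 [537.6  73.7 136.9] rack [-111.8   78.1] F [ 0.1  0.2 -1.2] w 27.4 q [ 0.18  0.32  2.14 -0.39  0.3  -0.94]
rot [-0.29  0.02 -0.03] 0.3 shift [0.49 1.04 0.57] 1.29
0.88 [216. 198.] 236 [534.  71.] 25.8 rack [-115.1   75. ] z [ 37.8 145.9]
```

View pics/s5.png

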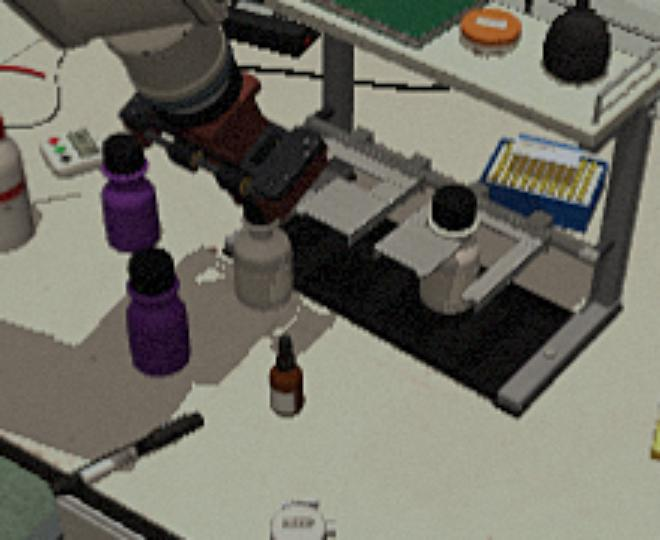

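```bash
python3 -m inch '[{"tx":0.51,"ty":-0.12,"tz":0.27,"ax":0,"ay":0,"az":0,"jaw":0},{"tx":0,"ty":0.72,"tz":0.32,"ax":0,"ay":0,"az":0,"jaw":0},{"tx":0,"ty":0.72,"tz":0.32,"ax":0,"ay":0,"az":0,"jaw":0},{"tx":0,"ty":0,"tz":0,"ax":0,"ay":0,"az":0,"jaw":0},{"tx":0,"ty":0,"tz":0,"ax":0,"ay":0,"az":0,"jaw":0}]'
python3 w3.py
```

```text
t: 31.25
ee_pos: [554.7, 77.9, 134.2]
orientation: [2.086, 1.877, 0.395]
ft_force: [0.4, -0.6, 0.2]
width: 27.2
31.25 [554.7  77.9 134.2] rack [-95.3  84. ] F [ 0.4 -0.6  0.2] w 27.2 q [ 0.18  0.35  2.11 -0.38  0.31 -0.94]
rot [-0.23 -0.   -0.03] 0.2 shift [-0.1  -0.36 -0.35] 0.51
0.97 [218. 193.] 243 [551.   75.2] 25.7 rack [-98.7  80.9] z [  2.7 138.3]
```

```bash
python3 -m inch '[{"tx":-0.06,"ty":0.54,"tz":0.24,"ax":0,"ay":0,"az":0,"jaw":0},{"tx":0,"ty":0.54,"tz":0.24,"ax":0,"ay":0,"az":0,"jaw":0},{"tx":0,"ty":0.54,"tz":0.24,"ax":0,"ay":0,"az":0,"jaw":0},{"tx":0,"ty":0.54,"tz":0.24,"ax":0,"ay":0,"az":0,"jaw":0},{"tx":0,"ty":0,"tz":0,"ax":0,"ay":0,"az":0,"jaw":0}]' | sed -n '2p;4p'
python3 -m inch '[{"tx":0,"ty":0.72,"tz":0.32,"ax":0,"ay":0,"az":0,"jaw":0},{"tx":0,"ty":0.72,"tz":0.32,"ax":0,"ay":0,"az":0,"jaw":0},{"tx":0,"ty":0,"tz":0,"ax":0,"ay":0,"az":0,"jaw":0}]' | sed -n '2p;4p'
python3 w.py 1.5 83.4 134
```

```text
ee_pos: [578.8, 74.9, 134.4]
ft_force: [0.0, -0.0, -0.3]
ee_pos: [594.8, 73.3, 134.4]
ft_force: [0.1, 0.6, -1.4]
32.35 [594.8  73.3 134.4] rack [-54.9  83.6] F [ 0.1  0.6 -1.4] w 27.9 q [ 0.16  0.39  2.03 -0.32  0.34 -1.03]
rot [-2.17 -0.02 -0.04] 2.2 shift [-0.02  5.05  2.51] 5.64
```

```bash
python3 -m inch '[{"tx":0,"ty":0.9,"tz":0.4,"ax":0,"ay":0,"az":0,"jaw":0},{"tx":0,"ty":0.9,"tz":0.4,"ax":0,"ay":0,"az":0,"jaw":0},{"tx":0,"ty":0.9,"tz":0.4,"ax":0,"ay":0,"az":0,"jaw":0},{"tx":0,"ty":0,"tz":0,"ax":0,"ay":0,"az":0,"jaw":0}]' | sed -n '2p;4p'
python3 -m inch '[{"tx":0,"ty":0.9,"tz":0.4,"ax":0,"ay":0,"az":0,"jaw":0},{"tx":0,"ty":0.9,"tz":0.4,"ax":0,"ay":0,"az":0,"jaw":0},{"tx":0,"ty":0.18,"tz":0.08,"ax":0,"ay":0,"az":0,"jaw":0},{"tx":0,"ty":0,"tz":0,"ax":0,"ay":0,"az":0,"jaw":0}]' | sed -n '2p;4p'
python3 w.py 1.5 83.4 134
```

```text
ee_pos: [624.3, 70.1, 134.3]
ft_force: [-0.5, 0.4, -1.5]
ee_pos: [644.8, 67.9, 134.0]
ft_force: [-0.6, -0.2, -1.0]
33.35 [644.8  67.9 134. ] rack [-4.6 83.4] F [-0.6 -0.2 -1. ] w 27.4 q [ 0.13  0.45  1.92 -0.26  0.38 -1.11]
rot [-2.23 -0.   -0.03] 2.2 shift [-0.    0.55  0.26] 0.61
```

```bash
python3 -m inch '[{"tx":0,"ty":0.36,"tz":0.16,"ax":0,"ay":0,"az":0,"jaw":0},{"tx":0,"ty":0,"tz":0,"ax":0,"ay":0,"az":0,"jaw":0}]' | sed -n '2p;4p'
python3 -m inch '[{"tx":0,"ty":0.18,"tz":0.08,"ax":0,"ay":0,"az":0,"jaw":0},{"tx":0,"ty":0,"tz":0,"ax":0,"ay":0,"az":0,"jaw":0}]' | sed -n '2p;4p'
python3 -m inch '[{"tx":0,"ty":0.13,"tz":0.06,"ax":0,"ay":0,"az":0,"jaw":0},{"tx":0,"ty":0,"tz":0,"ax":0,"ay":0,"az":0,"jaw":0}]' | sed -n '2p;4p'
python3 -m inch '[{"tx":0,"ty":0.13,"tz":0.06,"ax":0,"ay":0,"az":0,"jaw":0},{"tx":0,"ty":0,"tz":0,"ax":0,"ay":0,"az":0,"jaw":0}]' | sed -n '2p;4p'
python3 w.py 1.5 83.4 134
```

```text
ee_pos: [649.0, 67.5, 134.2]
ft_force: [-0.1, 0.8, -0.8]
ee_pos: [650.8, 67.3, 134.2]
ft_force: [0.1, 0.2, -0.2]
ee_pos: [652.3, 67.2, 134.1]
ft_force: [-0.4, -0.0, -0.9]
ee_pos: [653.6, 67.0, 134.0]
ft_force: [0.2, 0.8, -0.1]
34.35 [653.6  67.  134. ] rack [ 4.2 83.5] F [ 0.2  0.8 -0.1] w 27.4 q [ 0.13  0.46  1.9  -0.25  0.38 -1.12]
rot [-2.22 -0.01 -0.03] 2.2 shift [-0.01 -0.24 -0.12] 0.27
```

```bash
python3 -m inch '[{"tx":0,"ty":0.13,"tz":0.06,"ax":0,"ay":0,"az":0,"jaw":0},{"tx":0,"ty":0,"tz":0,"ax":0,"ay":0,"az":0,"jaw":0}]' | sed -n '2p;4p'
python3 -m inch '[{"tx":0,"ty":0.13,"tz":0.06,"ax":0,"ay":0,"az":0,"jaw":0},{"tx":0,"ty":0,"tz":0,"ax":0,"ay":0,"az":0,"jaw":0}]' | sed -n '2p;4p'
```

```text
ee_pos: [654.3, 66.8, 133.7]
ft_force: [-3.8, 0.9, 1.6]
ee_pos: [655.1, 66.6, 133.4]
ft_force: [-7.6, 2.3, 2.5]
```

```bash
python3 w.py 1.5 83.4 134
```

```text
34.85 [655.1  66.6 133.4] rack [ 5.7 83.3] F [-7.6  2.3  2.5] w 27.3 q [ 0.13  0.46  1.9  -0.25  0.39 -1.13]
rot [-2.36  0.03 -0.02] 2.4 shift [ 0.01 -0.35 -0.23] 0.42
```

```bash
python3 -m inch '[{"tx":0,"ty":-0.39,"tz":-0.17,"ax":0,"ay":0,"az":0,"jaw":0},{"tx":0,"ty":0,"tz":0,"ax":0,"ay":0,"az":0,"jaw":0},{"tx":-0.6,"ty":0,"tz":0,"ax":0,"ay":0,"az":0,"jaw":0},{"tx":-0.6,"ty":0,"tz":0,"ax":0,"ay":0,"az":0,"jaw":0},{"tx":0,"ty":0,"tz":0,"ax":0,"ay":0,"az":0,"jaw":0}]' | sed -n '2p;4p'
python3 -m inch '[{"tx":-0.7,"ty":0,"tz":0,"ax":0,"ay":0,"az":0,"jaw":0},{"tx":-0.7,"ty":0,"tz":0,"ax":0,"ay":0,"az":0,"jaw":0},{"tx":0,"ty":0,"tz":0,"ax":0,"ay":0,"az":0,"jaw":0}]' | sed -n '2p;4p'
python3 w.py 2.5 47.4 134
python3 -m inch '[{"tx":-0.5,"ty":0,"tz":0,"ax":0,"ay":0,"az":0,"jaw":0},{"tx":-0.4,"ty":0,"tz":0,"ax":0,"ay":0,"az":0,"jaw":0},{"tx":0,"ty":0,"tz":0,"ax":0,"ay":0,"az":0,"jaw":0}]' | sed -n '2p;4p'
python3 w.py 2.5 47.4 134
```

```text
ee_pos: [651.0, 54.5, 134.0]
ft_force: [0.2, 0.1, -0.2]
ee_pos: [649.4, 40.6, 134.0]
ft_force: [-0.3, -0.1, -0.7]
35.85 [649.4  40.6 134. ] rack [ 2.8 56.8] F [-0.3 -0.1 -0.7] w 27.2 q [ 0.08  0.45  1.92 -0.21  0.37 -1.21]
rot [-2.22  0.01 -0.06] 2.2 shift [-0.94 -0.02 -0.01] 0.94
ee_pos: [648.5, 32.1, 134.0]
ft_force: [0.4, -0.5, -0.8]
36.23 [648.5  32.1 134. ] rack [ 2.8 48.2] F [ 0.4 -0.5 -0.8] w 27.4 q [ 0.06  0.45  1.92 -0.19  0.37 -1.24]
rot [-2.21 -0.   -0.04] 2.2 shift [-0.08 -0.02 -0.01] 0.08
```

```bash
python3 -m inch '[{"tx":-0.15,"ty":0,"tz":0,"ax":0,"ay":0,"az":0,"jaw":0},{"tx":0,"ty":0,"tz":0,"ax":0,"ay":0,"az":0,"jaw":0}]' | sed -n '2p;4p'
python3 -m inch '[{"tx":-0.15,"ty":0,"tz":0,"ax":0,"ay":0,"az":0,"jaw":0},{"tx":0,"ty":0,"tz":0,"ax":0,"ay":0,"az":0,"jaw":0}]' | sed -n '2p;4p'
python3 -m inch '[{"tx":-0.12,"ty":0,"tz":0,"ax":0,"ay":0,"az":0,"jaw":0},{"tx":0,"ty":0,"tz":0,"ax":0,"ay":0,"az":0,"jaw":0}]' | sed -n '2p;4p'
```

```text
ee_pos: [648.4, 30.8, 134.0]
ft_force: [0.2, 0.6, -1.4]
ee_pos: [648.3, 29.4, 134.0]
ft_force: [0.6, -0.4, -0.7]
ee_pos: [648.3, 29.0, 134.0]
ft_force: [0.1, 6.2, -1.3]
```

```bash
python3 -m inch '[{"tx":0.25,"ty":0,"tz":0,"ax":0,"ay":0,"az":0,"jaw":0},{"tx":0,"ty":-0.1,"tz":0.23,"ax":0,"ay":0,"az":0,"jaw":0},{"tx":0,"ty":-0.1,"tz":0.23,"ax":0,"ay":0,"az":0,"jaw":0},{"tx":0,"ty":0,"tz":0,"ax":0,"ay":0,"az":0,"jaw":0}]' | sed -n '2p;4p'
python3 -m inch '[{"tx":0,"ty":-0.04,"tz":0.09,"ax":0,"ay":0,"az":0,"jaw":0},{"tx":0,"ty":0,"tz":0,"ax":0,"ay":0,"az":0,"jaw":0}]' | sed -n '2p;4p'
python3 -m inch '[{"tx":0,"ty":-0.04,"tz":0.09,"ax":0,"ay":0,"az":0,"jaw":0},{"tx":0,"ty":0,"tz":0,"ax":0,"ay":0,"az":0,"jaw":0}]' | sed -n '2p;4p'
```

```text
ee_pos: [648.8, 30.6, 129.4]
ft_force: [-1.0, 0.0, 3.3]
ee_pos: [649.1, 30.6, 129.3]
ft_force: [-4.5, -0.1, 10.7]
ee_pos: [649.3, 30.6, 129.2]
ft_force: [-8.7, 0.8, 19.1]
```

```bash
python3 -m inch '[{"tx":0,"ty":0.08,"tz":-0.18,"ax":0,"ay":0,"az":0,"jaw":0},{"tx":0,"ty":0,"tz":0,"ax":0,"ay":0,"az":0,"jaw":0.7},{"tx":0,"ty":0,"tz":0,"ax":0,"ay":0,"az":0,"jaw":0.7},{"tx":0,"ty":0,"tz":0,"ax":0,"ay":0,"az":0,"jaw":0.7},{"tx":0,"ty":0,"tz":0,"ax":0,"ay":0,"az":0,"jaw":0.7},{"tx":0,"ty":0,"tz":-1.5,"ax":0,"ay":0,"az":0,"jaw":0.7},{"tx":0,"ty":0,"tz":-2.5,"ax":0,"ay":0,"az":0,"jaw":0.7},{"tx":0,"ty":0,"tz":-4,"ax":0,"ay":0,"az":0,"jaw":0.7},{"tx":0,"ty":-1,"tz":-5,"ax":0,"ay":0,"az":0,"jaw":0.7},{"tx":0,"ty":-2,"tz":-4,"ax":0,"ay":0,"az":0,"jaw":0.7},{"tx":0,"ty":-2,"tz":-2,"ax":0,"ay":0,"az":0,"jaw":0.7},{"tx":0,"ty":0,"tz":0,"ax":0,"ay":0,"az":0,"jaw":0.7}]'
cat > fin.py <<'E'
from h import *
for n in ('side','top'):
    a,d=viewer.get_image(n)
    for th in('wide_bottle','narrow_bottle','wash_bottle','media_bottle','dropper_bottle'):
      for x in masks_of(n,th):
        p=cloud(n,d,x['pixels'])
        if x['score']>.3 and len(p)>8:
            c=p[p[:,2]>np.percentile(p[:,2],98)-5].mean(0);b=p[(p[:,2]>35)&(p[:,2]<82)]
            print(n,th,round(x['score'],2),np.round(x['location']),'cap',c.round(1),'rack',np.round([(c-O)@RX,(c-O)@RY],1),'med',np.median(p,axis=0).round())
    if n=='side':cv2.imwrite('pics/s6.png',cv2.resize(a[120:260,190:340][:,:,::-1],None,fx=4,fy=4))
E
python3 fin.py
```

```text
t: 39.48
ee_pos: [525.6, 43.7, 284.5]
orientation: [2.084, 1.877, 0.399]
ft_force: [0.8, -0.2, 0.2]
width: 61.4
side wide_bottle 0.88 [181. 216.] cap [436.2 118.6 118.3] rack [-217.4  112.1] med [426. 108.  66.]
side wide_bottle 0.67 [280. 195.] cap [630.3 -70.6 142.4] rack [ -4.6 -55.8] med [618. -81.  89.]
side wide_bottle 0.62 [172. 174.] cap [552.8 248.7 118.2] rack [-115.   253.6] med [544. 240.  65.]
side narrow_bottle 0.7 [254. 188.] cap [641.1  26.  142.2] rack [-3.9 41.4] med [631.  18.  73.]
side wash_bottle 0.6 [126. 170.] cap [512.3 348.8 192.2] rack [-165.7  349. ] med [476. 350.  80.]
side media_bottle 0.61 [366. 288.] cap [ 483.2 -383.4  110.7] rack [-118.2 -382.3] med [ 473. -386.   48.]
side dropper_bottle 0.79 [225. 239.] cap [448.7 -13.5  77.6] rack [-191.2  -18. ] med [445. -17.  38.]
side dropper_bottle 0.31 [247. 174.] cap [627.6  44.3 112.8] rack [-19.3  58.2] med [624.  35. 112.]
top wide_bottle 0.73 [159. 197.] cap [560.7 256.2 120.9] rack [-108.   261.9] med [554. 248.  96.]
top wide_bottle 0.73 [235. 167.] cap [633.9  52.6 115. ] rack [-13.9  67.1] med [630.  49. 114.]
top wide_bottle 0.5 [282. 166.] cap [637.3 -64.7 144.9] rack [  1.8 -49.2] med [632. -64. 142.]
top narrow_bottle 0.69 [239. 161.] cap [647.1  32.8 144.7] rack [ 1.3 48.8] med [645.  35. 141.]
top wash_bottle 0.85 [113. 216.] cap [502.2 362.6 196.2] rack [-177.2  361.7] med [488. 356. 111.]
top wash_bottle 0.35 [239. 159.] cap [647.2  32.6 144.7] rack [ 1.4 48.6] med [646.  35. 139.]
top media_bottle 0.73 [387. 226.] cap [ 488.  -380.4  110.5] rack [-113.7 -378.7] med [ 486. -371.   49.]
```

View pics/s6.png

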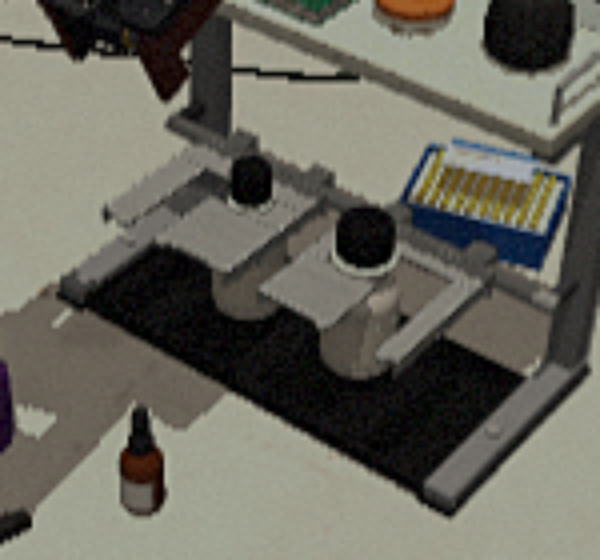

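```bash
python3 -m inch '[{"tx":0,"ty":0,"tz":0,"ax":0,"ay":0,"az":0,"jaw":0.7},{"tx":0,"ty":0,"tz":0,"ax":0,"ay":0,"az":0,"jaw":0.7},{"tx":0,"ty":0,"tz":0,"ax":0,"ay":0,"az":0,"jaw":0.7},{"tx":0,"ty":0,"tz":0,"ax":0,"ay":0,"az":0,"jaw":0.7}]'; python3 -c "
from workcell import ctrl
print(ctrl.close_job())"
```

```text
t: 40.58
ee_pos: [526.6, 43.4, 282.7]
orientation: [2.086, 1.877, 0.396]
ft_force: [-0.2, 0.4, 0.1]
width: 61.5
the job is handed in; nothing more can be done
None
```

Both bottles are hanging in their own hangers, the wide one in the right plate and the narrow one in the left. I handed the job in at about 40.6 s; the hand-in reports no verdict.

- **How it went:** I tilted the gripper to hold each bottle by its cap. Each went in through its mouth and back until it touched the rear wall, then sideways until it touched the end of the bay. There I backed off 1–2 mm, lowered it until the ring touched the plate, and let go. The wide bottle had to be set down once on open bench and re-gripped at a flatter angle.
- **Last checks:**
  - The top camera puts both caps within about 2 mm of the bay centres.
  - The side camera reads the cap tops at about 142 mm and the top camera at about 145 mm; 144 mm is expected.
  - The side view shows both bottles hanging upright.
  - The wash and media bottles read the same within a few mm in both cameras. The dropper bottle reads the same in the side view; the network did not report it in the last top picture.
  - The gripper is clear of everything.
- **Disagreements:**
  - The two cameras differ by about 5 mm in absolute position. I lined up the bottles with the slots within the side camera's own view, and by feel.
  - The narrow bottle touched the plate about 2 mm higher than I expected from its grip height. The last pictures show it seated normally.
  - Some network detections were false, for example hanger plates reported as bottles. I discarded those.

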